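# Close the drill jig on a strap and hold it shut

### The arm

A 6-joint arm with a two-finger parallel gripper is mounted at the origin on the work surface. World frame = base frame: x ahead of the robot, y to its left, z up, the work surface at z = 0. Lengths are in mm, angles in rad, forces in N, time in s.
With the tool pointing down it reaches from about 250 to 775 mm from the base axis. Payload 4 kg.
Tool frame: the origin (TCP) lies between the finger pads; the fingertips stand ahead of it and the grasp point (between the pads) lies 2 mm behind it (tip_reach is the z of the fingertips in the tool frame, in mm); z points along the fingers, y is the direction in which the jaws open and shut (so a half turn about z gives the same grasp; the last joint's range is limited). The gripper opens to 85 mm and grips with 20 to 120 N. Pads are 22 mm wide; open, the fingers measure 114 mm over their backs; the gripper's body (76 mm by 85 mm) begins 54 mm behind the grasp point. The pads swing forward as they close: fully open they stand 13 mm farther back than shut.
Start: joints at [1.045, 0.087, 1.371, -0, 1.684, -0.103], TCP at [225.683, 501.581, 248.341] pointing down, gripper open.
Joint ranges: [-3.1, 3.1], [-0.76, 2.03], [0.27, 2.55], [-1.08, 4.22], [0.17, 2.65], [-2.57, 2.57]. Speed limits (rad/s): [2.79, 2.79, 3.14, 3.14, 3.14, 3.14].

### API

Orientations are given as a 3x3 rotation matrix whose columns are the frame's x, y, z axes.
In Python, from bench import * gives the robot as it stands. The module is installed in compiled form; this text tells all that it offers.
- The arm moves only by the tool move_arm, never from a script. Its argument "increments" is a list of rows, each an object of numbers: "dx", "dy", "dz": the shift along the tool's x, y, z in m; "wx", "wy", "wz": the turn, a rotation vector about the tool's x, y, z in degrees; "grip": the finger opening in m, from 0 to 0.0854. A call has 1 to 20 rows; each row shifts and turns the commanded pose from where the row before left it, along the tool's axes as they then stand; what a row does not reach is not made up. A row lasts 1/10 s, in which the tool goes at most 50 mm and 8.59 degrees, less where a joint would pass 70% of its speed; a pose out of reach is approached as far as the arm can. A call with a gripper value outside its range is refused whole. The fingers move at their own pace and stop on an object; the grip force is fixed at half the most. Time passes only in rows, so rows that do not move let the fingers close. It gives the time, the measured TCP pose, the force and the opening at its end, in the units of the state.
- state(): the state, without advancing time (a new reading comes with each control period).
- read_camera(name): name is "side" or "top" or "wrist"; returns (picture, depth): 400x640x3 uint8, red, green, blue; 400x640 float32, mm along the optical axis (not along the pixel's ray), 0 where there is no reading.
- get_calibration(name): a dict with "fx", "fy", "cx", "cy" (pixels), "origin" and "attitude" of the camera in the world; the wrist camera has in their place "tool_from_camera" (4x4, takes a point from camera to tool coordinates, whose origin is the TCP and whose axes are the flange's). Camera axes: x right, y up, looking along -z (the intrinsics and any distortion apply to the point x, -y, -z); pixel columns grow to the right and rows downward; lengths in mm; the calibration is good to about 2 mm. A picture is of the moment at which its call begins: read the wrist's pose just before it. get_calibration takes no time and is no camera call.
- close_job(): hands the job in, once; it reports no verdict.
The state is a dict: "clock": time; "q": joint angles; "qvel": joint speeds; "effort": joint torques, N m; "ee_pos": TCP position; "orientation": TCP orientation; "force": force on the tool from outside, world axes, zero at the start; "wrist_torque": the same for the moment, N m; "grip_width": finger opening in mm.
Only numpy, scipy, OpenCV 4.12 (cv2) and the standard library are available. Lean on these libraries where they do the work, as an engineer would, in place of code of your own. Each camera call takes 0.05 s, during which the arm holds its last target.

### The job

Get the steel strap ready for drilling: hang it by its hole on the post of the drill jig so that it lies flat with its far end on the rest, and let go of it. Then set the jig cover on top, square with the jig, sliding it about until its hidden bore drops over the post, and press it by its grip against the springs fully down onto the strap. Finish while still gripping the cover and holding it pressed down; leave the other things on the bench where they are.

Things in the scene. Friction and masses are not known exactly. Their poses are not given: they have to be found in the camera images.
- jig: Drill jig fixed to the bench: plywood board 215 x 110 x 12 mm with a dark wood bed block (64 x 96 mm in x, y, top 30 mm above the bench) centred on the origin and a rest block (30 x 60 mm, top also at 30 mm) centred 135 mm along +x. Origin: on the bench under the steel post; x from post to rest, z up. The 88 mm gap between the blocks leaves room for fingers beside the strap.
- post_tip (a point): Top of the jig's upright steel post, the locating pin: 12 mm diameter, rounded down over its last 3 mm to 7 mm, standing 24 mm out of the bed; its top is 54 mm above the bench.
- rest (a point): Centre of the top face of the rest block, 30 mm above the bench, where the strap's far end lies.
- lifter (a joint): Four 10 mm steel lift pins at the bed's corners (24 mm in x, 36 mm in y from the post), moving together on springs. 0 = raised, tops 42 mm above the bench; grows downward (m); 0.006 = level with the top of a strap in the jig. They carry the cover without sinking (8 N preload, then 1 N per mm): some 14 N, cover's weight included, presses the cover onto the strap. They spring back when let go.
- strap: Loose flat steel strap 170 x 40 x 6 mm, 0.2 to 0.36 kg, with one 16 mm through hole near one end. Origin: centre of its underside; x along its length pointing away from the hole. Lies flat on the bench at the start; balances at its middle. In the jig its underside is 30 mm above the bench.
- strap_hole (a point): Centre of the strap's hole, at its underside: 65 mm from the strap's middle along -x.
- strap_end (a point): Point on the strap's centreline at its underside, 70 mm from the middle along +x (15 mm from the plain end); belongs over the rest.
- cover: Loose jig cover: aluminium block 70 x 90 x 26 mm (x, y, z), 0.3 to 0.5 kg, wooden grip on top. Hidden in its underside, at the centre, is a blind bore 15 mm across, 21 mm deep, mouth chamfered 2 mm. Origin: centre of underside, at the bore's mouth. Lies flat at the start. Underside when on the post: 42 mm above the bench on the raised lift pins, 36 mm pressed onto the strap.
- cover_grip (a point): Centre of the top face of the cover's upright wooden grip: 50 mm long along the cover's x, 20 mm thick in y, 36 mm high, centred on the cover; its top is 62 mm above the cover's underside. Beside it two small dark drill bushes show; a half turn of the cover makes no difference.
- plain_bar: loose bystander: flat steel bar 120 x 40 x 6 mm without a hole. Origin at its underside; leave it alone.
- screw_jar: loose bystander: glass jar with steel lid, 66 mm across, 85 mm tall. Origin at its underside; leave it alone.
- spray_can: loose bystander: grey can, 64 mm across, 170 mm tall. Origin at its underside; leave it alone.
- hammer: loose bystander: hammer lying down; leave it alone.
- offcut: loose bystander: wood block 60 x 45 x 35 mm. Origin at its underside; leave it alone.
- mug: loose bystander: white mug, 80 mm across, 90 mm tall. Origin at its underside; leave it alone.
- screwdriver: loose bystander: screwdriver lying down; leave it alone.
Things that resemble listed ones, but are neither listed nor needed, are in the scene too. Of the things that look like the jig, the largest one is meant. Leave any pink or yellow look-alike of the cover alone.

How it is judged:
By the outcome, as a careful person would: the job done as asked, in the order asked, and still so for the second after the job is handed in, while the arm keeps its last pose, push and grip.
It also fails if it takes over 58 s, if anything falls off the work surface, if the arm or the gripper's body presses on something with over 40 N, if the wrist force passes 120 N, or if a joint passes its speed limit or range.

## Working session

There is one attempt and no reset: what is moved stays moved. The work goes in short steps, Python scripts to look and compute and a tool call to move; the robot and the scene stay as the last step left them, time stands still between calls to the robot, and variables do not carry over. Pictures are saved under pics/ and viewed, and the job is handed in when it is done.

Besides the shell and the picture viewer there is one more tool, called after "Request:" by a JSON object that holds its "api" and its "payload", one argument or row to a line. move_arm: Moves the arm, as the interface text tells. Its arguments: {"type":"object","properties":{"increments":{"type":"array"}},"required":["increments"]}

```bash
mkdir -p pics
cat > h.py <<'E'
from bench import *
import numpy as np, cv2
def save(n,f):
    p,d=read_camera(n); cv2.imwrite(f'pics/{f}.png',p[:,:,::-1]); np.savez(f'pics/{f}.npz',p=p,d=d); return p,d
def tow(n,d,cal=None,st=None):
    c=get_calibration(n); 
    v,u=np.mgrid[0:d.shape[0],0:d.shape[1]]
    P=np.stack([(u-c['cx'])/c['fx']*d,-(v-c['cy'])/c['fy']*d,-d],-1)
    if 'origin' in c: R=np.array(c['attitude']);o=np.array(c['origin'])
    else:
        T=np.array(c['tool_from_camera']); R0=np.array(st['orientation'])
        R=R0@T[:3,:3]; o=np.array(st['ee_pos'])+R0@T[:3,3]
    return P@R.T+o
E
python3 - <<'E'
from h import *
s=state();print(s)
for n in('top','side','wrist'):
    print(n,get_calibration(n))
    save(n,n+'0')
E
```

```text
{'clock': 0.0, 'q': array([ 1.04488284e+00,  8.79983004e-02,  1.37229624e+00,  1.04880400e-05,
        1.68362226e+00, -1.03092756e-01]), 'qvel': array([-5.51274314e-04,  2.52421146e-03, -6.60772783e-04,  9.02331866e-05,
       -1.05851072e-03,  4.97298742e-05]), 'effort': array([-1.66781156e-03, -3.51886046e+01, -3.13257873e+01, -3.13739738e-04,
        1.10208144e-02,  7.87567899e-06]), 'ee_pos': array([225.44153275, 501.15185775, 247.09413595]), 'orientation': array([[-9.11935461e-01,  4.10331978e-01, -1.17574387e-03],
       [ 4.10333587e-01,  9.11933292e-01, -2.00484601e-03],
       [ 2.49547545e-04, -2.31073737e-03, -9.99997299e-01]]), 'force': array([ 0.24502253,  0.62836602, -0.04801383]), 'wrist_torque': array([-0.01398242,  0.00733376, -0.03968999]), 'grip_width': 85.68920504940957}
top {'fx': 414.37768927455176, 'fy': 414.37768927455176, 'cx': 316.7109599447806, 'cy': 196.64979828449674, 'origin': array([ 312.27904076,   -5.58694794, 1384.681501  ]), 'attitude': array([[-0.00438529,  0.99325329, -0.11588211],
       [-0.99985325, -0.00627422, -0.01594071],
       [-0.01656024,  0.1157952 ,  0.99313505]])}
side {'fx': 372.1475853704446, 'fy': 372.1475853704446, 'cx': 321.0713853278156, 'cy': 191.4525852232622, 'origin': array([ 170.83883764, -734.24757762,  995.36345277]), 'attitude': array([[ 0.93018062,  0.26970777, -0.24904164],
       [-0.36669753,  0.7144891 , -0.59585086],
       [ 0.01723193,  0.64557188,  0.76350508]])}
wrist {'fx': 302.4701703247989, 'fy': 302.4701703247989, 'cx': 321.8742009285868, 'cy': 200.08598820019557, 'tool_from_camera': array([[ 4.70465052e-04,  9.54841931e-01,  2.97113893e-01,
         7.56109133e+01],
       [ 9.99999852e-01, -3.67614293e-04, -4.02039230e-04,
         2.28117014e-01],
       [-2.74660600e-04,  2.97114038e-01, -9.54841962e-01,
        -1.24618706e+02],
       [ 0.00000000e+00,  0.00000000e+00,  0.00000000e+00,
         1.00000000e+00]])}
```

View pics/top0.png

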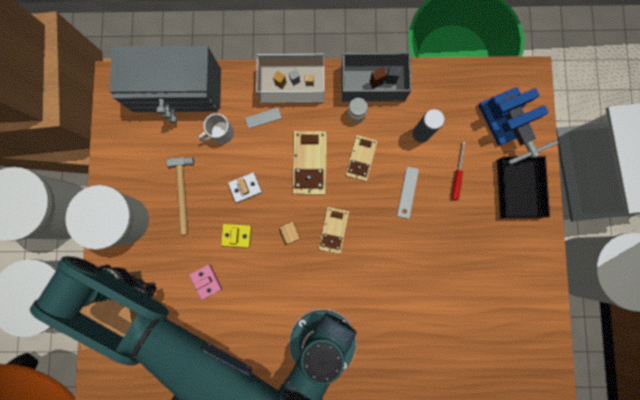

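View pics/side0.png

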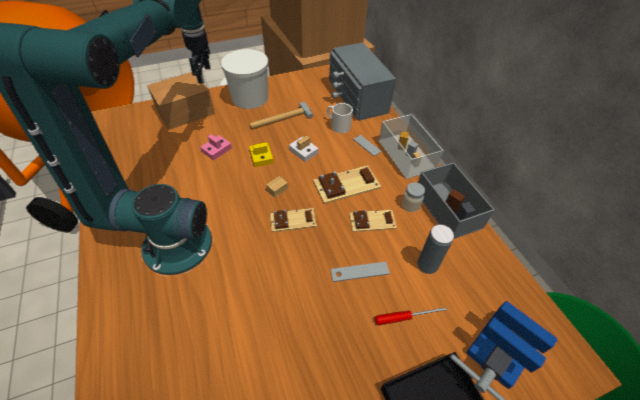

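View pics/wrist0.png

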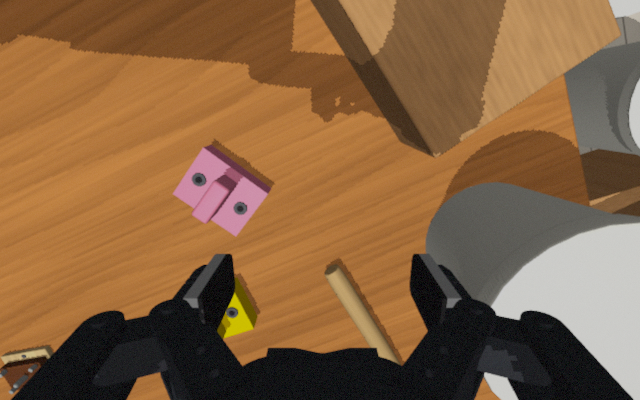

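The top view shows the jig at (310,162) with its bed end at the bottom. The strap is at (408,192) with its hole at (404,211), and the silver cover is at (244,187). Next I'll measure these.

Run:
```python
from h import *
z=np.load('pics/top0.npz');p,d=z['p'],z['d'];W=tow('top',d)
for n,u,v in [('hole',404,211),('strap mid',408,192),('bed',308,180),('rest',311,141),('board',309,160),('cover',244,187),('bench',350,280)]:
    print(n,W[v,u].round(1))
big=cv2.resize(p[100:260,200:440],None,fx=3.3,fy=3.3,interpolation=cv2.INTER_CUBIC)
cv2.imwrite('pics/topc.png',big[:,:,::-1])
def rect(mask,n):
    k,l,st,c=cv2.connectedComponentsWithStats(mask.astype(np.uint8))
    i=1+np.argmax(st[1:,4]); q=W[l==i]
    print(n,len(q),cv2.minAreaRect(q[:,:2].astype(np.float32)),np.median(q,0).round(1),q[:,2].std())
X,Y,Z=W[...,0],W[...,1],W[...,2]
hsv=cv2.cvtColor(p,cv2.COLOR_RGB2HSV)
print(hsv[192,408],hsv[187,236],hsv[160,309],hsv[180,308])
sub=lambda u0,u1,v0,v1:(np.mgrid[0:400,0:640][1]>=u0)&(np.mgrid[0:400,0:640][1]<=u1)&(np.mgrid[0:400,0:640][0]>=v0)&(np.mgrid[0:400,0:640][0]<=v1)
rect(sub(390,430,160,225)&(hsv[...,1]<70),'strap')
rect(sub(225,265,165,205)&(Z>15),'cover')
rect(sub(285,332,120,200)&(Z>6),'jig')
rect(sub(285,332,165,200)&(Z>22),'bed')
rect(sub(285,332,120,155)&(Z>22),'rest')
```

```text
hole [ 423.8 -274.9   -0.9]
strap mid [ 487.2 -289.2    3.5]
bed [526.2  44.8  28.6]
rest [657.7  34.4  30.6]
board [596.8  41.9  13.1]
cover [499.6 250.6  61.6]
bench [197.7 -91.4   0.4]
[ 78   7 178] [115   8 194] [ 26  87 209] [ 11 142  72]
strap 633 ((403.5491027832031, -196.44552612304688), (123.91094207763672, 404.567626953125), 42.586265563964844) [ 487.1 -286.8    5.8] 77.45309575696334
cover 584 ((407.341796875, 160.82559204101562), (368.5989685058594, 105.14291381835938), 44.342140197753906) [503.9 253.   26.9] 112.38469966996448
jig 2023 ((505.72802734375, 42.778892517089844), (108.42584991455078, 386.239013671875), 89.61478424072266) [589.3  41.5  14.3] 74.89158890222386
bed 547 ((438.25299072265625, 43.020572662353516), (252.13278198242188, 96.73445129394531), 0.10925230383872986) [532.3  43.9  30.5] 100.08207421496438
rest 167 ((667.9888305664062, 39.48033142089844), (57.60056686401367, 30.44643211364746), 88.71505737304688) [668.1  37.9  30.1] 2.871957517031215
```

View pics/topc.png

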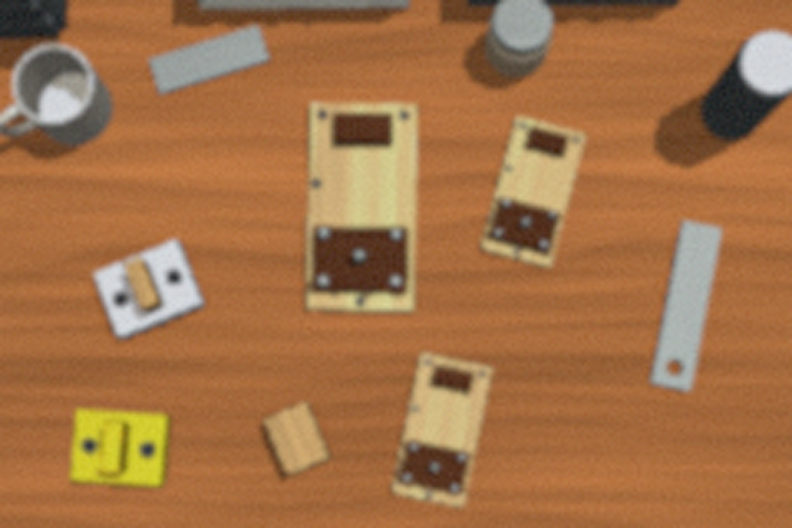

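Run:
```python
from h import *
print(state()['clock'])
z=np.load('pics/top0.npz');p,d=z['p'],z['d'];W=tow('top',d)
X,Y,Z=W[...,0],W[...,1],W[...,2]; ok=(d>0)&(Z<200)
hsv=cv2.cvtColor(p,cv2.COLOR_RGB2HSV)
v,u=np.mgrid[0:400,0:640]
sub=lambda a,b,c,e:(u>=a)&(u<=b)&(v>=c)&(v<=e)&ok
def rect(m,n):
    k,l,st,c=cv2.connectedComponentsWithStats(m.astype(np.uint8)); i=1+np.argmax(st[1:,4]); q=W[l==i]
    print(n,len(q),[np.round(a,1) for a in cv2.minAreaRect(q[:,:2].astype(np.float32))],q.mean(0).round(1))
rect(sub(390,430,160,225)&(hsv[...,1]<70),'strap')
rect(sub(225,265,165,208)&(Z>15)&(hsv[...,1]<60),'cover')
rect(sub(225,265,165,208)&(Z>50),'grip')
rect(sub(285,332,120,200)&(Z>6),'jig')
rect(sub(285,332,165,200)&(Z>22)&(Z<36),'bed')
rect(sub(285,332,120,155)&(Z>22),'rest')
m=(hsv[...,1]<70)&sub(390,430,160,225)
```

```text
0.15
strap 631 [array([ 486.7, -287.9]), array([ 43.5, 171.5]), np.float64(77.4)] [ 487.  -287.     5.7]
cover 478 [array([504.9, 257. ]), array([71.3, 90.4]), np.float64(21.9)] [503.7 255.2  26.4]
grip 100 [array([505.1, 257. ]), array([50.3, 19.8]), np.float64(24.2)] [504.7 256.1  61.2]
jig 2017 [array([590.5,  42.2]), array([108.4, 216.7]), np.float64(89.6)] [588.5  41.6  18.8]
bed 488 [array([533.2,  43.2]), array([96.1, 62.5]), np.float64(89.4)] [532.2  43.7  29.9]
rest 167 [array([668. ,  39.5]), array([57.6, 30.4]), np.float64(88.7)] [667.7  39.   29.9]
```

```bash
cat >> h.py <<'E'
from scipy.spatial.transform import Rotation as Ro
def goal(pos,yaw,s=None,grip=None):
    """yaw = world angle (deg) of tool y axis, pointing down. prints (world-> tool) total shift with CURRENT axes, and the turn to do AFTER"""
    s=s or state(); R=np.array(s['orientation']); 
    a=np.radians(yaw); y=np.array([np.cos(a),np.sin(a),0]); zz=np.array([0,0,-1.]); G=np.stack([np.cross(y,zz),y,zz],1)
    dv=R.T@(np.array(pos)-s['ee_pos'])
    w=np.degrees(Ro.from_matrix(R.T@G).as_rotvec())
    print('turn first deg',w.round(2),'then shift mm (new axes)',(G.T@(np.array(pos)-s['ee_pos'])).round(1),'| shift mm w/o turn',dv.round(1))
def show(): 
    s=state();R=np.array(s['orientation']);print(round(s['clock'],2),s['ee_pos'].round(1),'yaw',round(np.degrees(np.arctan2(R[1,1],R[0,1])),2),'tilt',R[:2,2].round(4),'F',s['force'].round(1),'w',round(s['grip_width'],1),'q',np.round(s['q'],2))
E
python3 -c "
from h import *
goal([510,43,200],89)
goal([497,-290,180],77.4)"
```

```text
turn first deg [ -0.1   -0.03 -23.23] then shift mm (new axes) [-292.4 -453.2   47.4] | shift mm w/o turn [-447.5 -301.1   47.8]
turn first deg [ -0.1   -0.02 -11.63] then shift mm (new axes) [-437.6 -713.    67.4] | shift mm w/o turn [-572.3 -610.    68.3]
```

Request:
{"api": "move_arm", "payload": {
  "increments": [
    {"wz": -7.75},
    {"wz": -7.75},
    {"wz": -7.75},
    {"dx": -0.0244, "dy": -0.0378, "dz": 0.004},
    {"dx": -0.0244, "dy": -0.0378, "dz": 0.004},
    {"dx": -0.0244, "dy": -0.0378, "dz": 0.004},
    {"dx": -0.0244, "dy": -0.0378, "dz": 0.004},
    {"dx": -0.0244, "dy": -0.0378, "dz": 0.004},
    {"dx": -0.0244, "dy": -0.0378, "dz": 0.004},
    {"dx": -0.0244, "dy": -0.0378, "dz": 0.004},
    {"dx": -0.0244, "dy": -0.0378, "dz": 0.004},
    {"dx": -0.0244, "dy": -0.0378, "dz": 0.004},
    {"dx": -0.0244, "dy": -0.0378, "dz": 0.004},
    {"dx": -0.0244, "dy": -0.0378, "dz": 0.004},
    {"dx": -0.0244, "dy": -0.0378, "dz": 0.004},
    {"dz": 0},
    {"dz": 0}
  ]
}}

```text
invalid input at $.increments[0]: expected keys dx, dy, dz, wx, wy, wz, grip
```

```bash
python3 -c "
from h import *
show(); s=state(); save('wrist','w1'); np.save('pics/w1s.npy',s,allow_pickle=True)"
```

```text
0.15 [225.5 501.2 247.4] yaw 65.77 tilt [-0.0009 -0.0015] F [ 0.8 -0.2 -0.6] w 85.4 q [ 1.04  0.09  1.37  0.    1.68 -0.1 ]
```

View pics/w1.png

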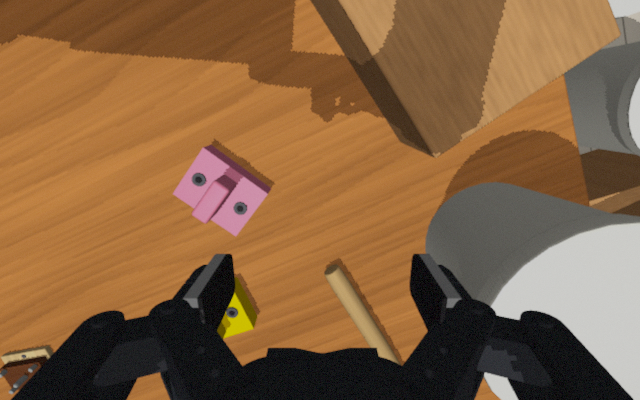

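Every row needs all seven keys, so nothing moved. I'll resend.

Request:
{"api": "move_arm", "payload": {
  "increments": [
    {"dx": 0, "dy": 0, "dz": 0, "wx": 0, "wy": 0, "wz": -7.75, "grip": 0.085},
    {"dx": 0, "dy": 0, "dz": 0, "wx": 0, "wy": 0, "wz": -7.75, "grip": 0.085},
    {"dx": 0, "dy": 0, "dz": 0, "wx": 0, "wy": 0, "wz": -7.75, "grip": 0.085},
    {"dx": -0.0244, "dy": -0.0378, "dz": 0.004, "wx": 0, "wy": 0, "wz": 0, "grip": 0.085},
    {"dx": -0.0244, "dy": -0.0378, "dz": 0.004, "wx": 0, "wy": 0, "wz": 0, "grip": 0.085},
    {"dx": -0.0244, "dy": -0.0378, "dz": 0.004, "wx": 0, "wy": 0, "wz": 0, "grip": 0.085},
    {"dx": -0.0244, "dy": -0.0378, "dz": 0.004, "wx": 0, "wy": 0, "wz": 0, "grip": 0.085},
    {"dx": -0.0244, "dy": -0.0378, "dz": 0.004, "wx": 0, "wy": 0, "wz": 0, "grip": 0.085},
    {"dx": -0.0244, "dy": -0.0378, "dz": 0.004, "wx": 0, "wy": 0, "wz": 0, "grip": 0.085},
    {"dx": -0.0244, "dy": -0.0378, "dz": 0.004, "wx": 0, "wy": 0, "wz": 0, "grip": 0.085},
    {"dx": -0.0244, "dy": -0.0378, "dz": 0.004, "wx": 0, "wy": 0, "wz": 0, "grip": 0.085},
    {"dx": -0.0244, "dy": -0.0378, "dz": 0.004, "wx": 0, "wy": 0, "wz": 0, "grip": 0.085},
    {"dx": -0.0244, "dy": -0.0378, "dz": 0.004, "wx": 0, "wy": 0, "wz": 0, "grip": 0.085},
    {"dx": -0.0244, "dy": -0.0378, "dz": 0.004, "wx": 0, "wy": 0, "wz": 0, "grip": 0.085},
    {"dx": -0.0244, "dy": -0.0378, "dz": 0.004, "wx": 0, "wy": 0, "wz": 0, "grip": 0.085},
    {"dx": 0, "dy": 0, "dz": 0, "wx": 0, "wy": 0, "wz": 0, "grip": 0.085},
    {"dx": 0, "dy": 0, "dz": 0, "wx": 0, "wy": 0, "wz": 0, "grip": 0.085}
  ]
}}

```text
clock: 1.9
ee_pos: [510.6, 42.3, 199.6]
orientation: [[-1.0, 0.019, -0.002], [0.019, 1.0, 0.001], [0.002, 0.001, -1.0]]
force: [-0.0, -0.3, 0.3]
grip_width: 85.2
```

```bash
python3 -c "
from h import *
show(); s=state(); save('wrist','w2'); np.save('pics/w2s.npy',s,allow_pickle=True)"
```

```text
1.9 [510.6  42.3 199.6] yaw 88.89 tilt [-0.0018  0.0007] F [-0.  -0.3  0.3] w 85.2 q [-0.03  0.02  1.54  0.    1.59 -1.58]
```

View pics/w2.png

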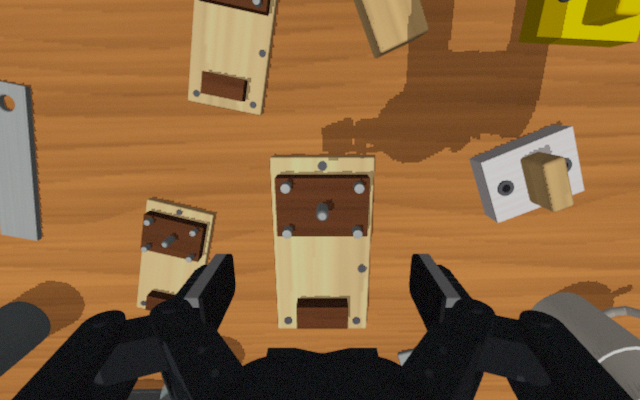

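The jig fills the centre of this picture, with its post at (322,210). The cover is at (530,180). Next I'll fit the jig's features.

```bash
cat >> h.py <<'E'
def ray(n,uv,z,s=None):
    c=get_calibration(n); uv=np.atleast_2d(uv).astype(float)
    D=np.stack([(uv[:,0]-c['cx'])/c['fx'],-(uv[:,1]-c['cy'])/c['fy'],-np.ones(len(uv))],-1)
    if 'origin' in c: R=np.array(c['attitude']);o=np.array(c['origin'])
    else:
        T=np.array(c['tool_from_camera']); R0=np.array(s['orientation']); R=R0@T[:3,:3]; o=np.array(s['ee_pos'])+R0@T[:3,3]
    D=D@R.T
    return o+D*((np.array(z)-o[2])/D[:,2])[:,None]
E
python3 - <<'E'
from h import *
s=np.load('pics/w2s.npy',allow_pickle=True).item();z=np.load('pics/w2.npz');p,d=z['p'],z['d']
W=tow('wrist',d,st=s);Z=W[...,2];ok=d>0
v,u=np.mgrid[0:400,0:640]
sub=lambda a,b,c,e:(u>=a)&(u<=b)&(v>=c)&(v<=e)&ok
hsv=cv2.cvtColor(p,cv2.COLOR_RGB2HSV)
def rect(m,n):
    k,l,st,c=cv2.connectedComponentsWithStats(m.astype(np.uint8)); i=1+np.argmax(st[1:,4]); q=W[l==i]
    print(n,len(q),[np.round(a,1) for a in cv2.minAreaRect(q[:,:2].astype(np.float32))],q.mean(0).round(1))
rect(sub(272,375,172,240)&(Z>22)&(Z<35),'bed')
rect(sub(272,375,150,329)&(Z>7)&(Z<18),'board')
rect(sub(290,355,290,330)&(Z>24),'rest')
rect(sub(300,340,190,225)&(Z>50),'posttip')
for b in [(275,300,175,198),(345,372,175,198),(275,300,222,245),(345,372,222,245)]: rect(sub(*b)&(Z>38)&(Z<45),'pin')
rect(sub(460,600,110,230)&(Z>20)&(Z<30)&(hsv[...,1]<60),'cover')
rect(sub(510,590,140,220)&(Z>58)&(Z<65),'grip')
rect(sub(0,50,75,250)&(Z>2)&(Z<10)&(hsv[...,1]<60),'strap')
cv2.imwrite('pics/w2c.png',cv2.resize(p[150:250,250:400],None,fx=5,fy=5,interpolation=cv2.INTER_CUBIC)[:,:,::-1])
E
```

```text
bed 5067 [array([535.2,  41.8]), array([96.1, 64. ]), np.float64(88.9)] [533.2  41.8  29.2]
board 9389 [array([593. ,  40.6]), array([110.2, 215. ]), np.float64(88.9)] [594.8  41.   11.3]
rest 1232 [array([669.4,  39.3]), array([59.9, 30.5]), np.float64(88.4)] [668.2  39.3  29. ]
posttip 106 [array([535.3,  41.6]), array([10.5, 11.2]), np.float64(44.4)] [534.7  41.8  52.2]
pin 83 [array([510.6,   6.4]), array([8.9, 9. ]), np.float64(88.1)] [510.4   6.5  40.9]
pin 83 [array([511.9,  78.2]), array([9.2, 9. ]), np.float64(0.2)] [511.7  78.1  40.9]
pin 72 [array([558.5,   5.2]), array([9. , 9.4]), np.float64(40.8)] [558.2   5.5  41. ]
pin 74 [array([559.6,  77.1]), array([9.3, 8.9]), np.float64(84.1)] [559.5  77.3  40.9]
cover 4244 [array([507. , 256.2]), array([71. , 92.1]), np.float64(22.0)] [503.7 247.9  25.2]
grip 1199 [array([507.1, 255.1]), array([49.6, 20.3]), np.float64(21.9)] [506.2 254.1  60.8]
strap 4882 [array([ 489.4, -286.7]), array([ 42.3, 170.2]), np.float64(76.7)] [ 493.1 -283.6    5. ]
```

View pics/w2c.png

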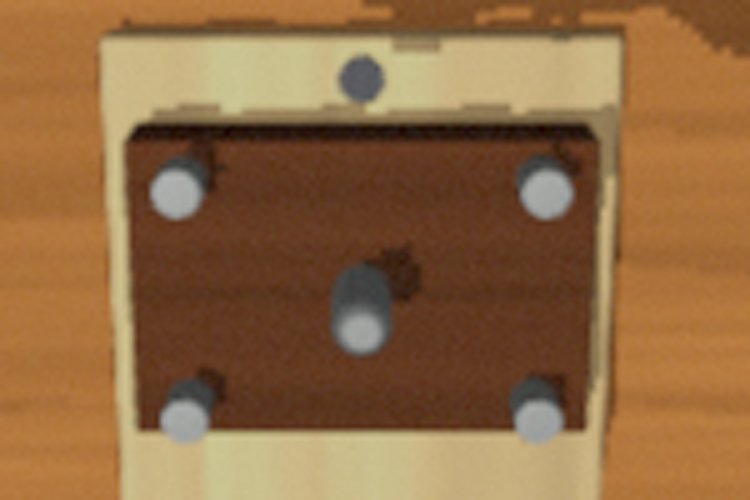

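```bash
python3 -c "
from h import *
goal([490,-287,130],76.7)"
```

```text
turn first deg [ 0.04 -0.07 12.29] then shift mm (new axes) [ -56.1 -326.1   70. ] | shift mm w/o turn [  14.5 -330.6   69.7]
```

Request:
{"api": "move_arm", "payload": {
  "increments": [
    {"dx": 0, "dy": 0, "dz": 0, "wx": 0, "wy": 0, "wz": 6.15, "grip": 0.085},
    {"dx": 0, "dy": 0, "dz": 0, "wx": 0, "wy": 0, "wz": 6.15, "grip": 0.085},
    {"dx": -0.007, "dy": -0.0408, "dz": 0.0088, "wx": 0, "wy": 0, "wz": 0, "grip": 0.085},
    {"dx": -0.007, "dy": -0.0408, "dz": 0.0088, "wx": 0, "wy": 0, "wz": 0, "grip": 0.085},
    {"dx": -0.007, "dy": -0.0408, "dz": 0.0088, "wx": 0, "wy": 0, "wz": 0, "grip": 0.085},
    {"dx": -0.007, "dy": -0.0408, "dz": 0.0088, "wx": 0, "wy": 0, "wz": 0, "grip": 0.085},
    {"dx": -0.007, "dy": -0.0408, "dz": 0.0088, "wx": 0, "wy": 0, "wz": 0, "grip": 0.085},
    {"dx": -0.007, "dy": -0.0408, "dz": 0.0088, "wx": 0, "wy": 0, "wz": 0, "grip": 0.085},
    {"dx": -0.007, "dy": -0.0408, "dz": 0.0088, "wx": 0, "wy": 0, "wz": 0, "grip": 0.085},
    {"dx": -0.007, "dy": -0.0408, "dz": 0.0088, "wx": 0, "wy": 0, "wz": 0, "grip": 0.085},
    {"dx": 0, "dy": 0, "dz": 0, "wx": 0, "wy": 0, "wz": 0, "grip": 0.085},
    {"dx": 0, "dy": 0, "dz": 0, "wx": 0, "wy": 0, "wz": 0, "grip": 0.085},
    {"dx": 0, "dy": 0, "dz": 0, "wx": 0, "wy": 0, "wz": 0, "grip": 0.085}
  ]
}}

```text
clock: 3.25
ee_pos: [490.9, -285.7, 130.4]
orientation: [[-0.974, 0.227, 0.001], [0.227, 0.974, 0.0], [-0.001, 0.001, -1.0]]
force: [-0.2, 0.2, -0.7]
grip_width: 85.5
```

Run:
```python
from h import *
show(); s=state(); p,d=save('wrist','w3'); np.save('pics/w3s.npy',s,allow_pickle=True)
W=tow('wrist',d,st=s);Z=W[...,2];ok=d>0
hsv=cv2.cvtColor(p,cv2.COLOR_RGB2HSV)
m=(ok&(Z>2)&(Z<9)&(hsv[...,1]<60)&(abs(W[...,0]-490)<110)&(abs(W[...,1]+287)<60)).astype(np.uint8)
k,l,st,c=cv2.connectedComponentsWithStats(m); i=1+np.argmax(st[1:,4]); q=W[l==i]
print(len(q),cv2.minAreaRect(q[:,:2].astype(np.float32)),q.mean(0),st[i])
```

```text
3.25 [ 490.9 -285.7  130.4] yaw 76.85 tilt [0.0007 0.0005] F [-0.2  0.2 -0.7] w 85.5 q [-0.63  0.18  1.51  0.    1.46 -1.97]
8510 ((489.42828369140625, -288.1793518066406), (39.7686653137207, 170.45578002929688), 77.41427612304688) [ 483.08829775 -286.73811588    5.15463833] [ 292   92   51  191 8510]
```

View pics/w3.png

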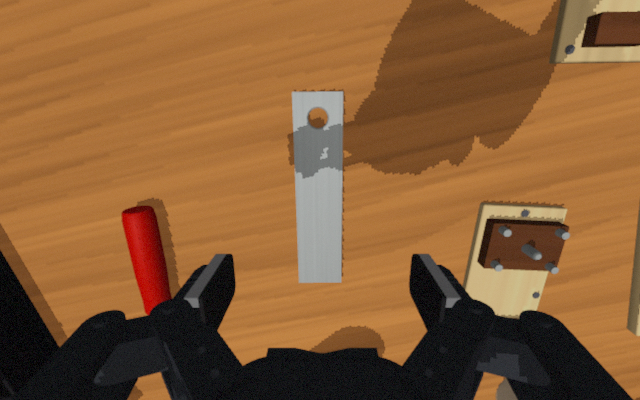

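Run:
```python
from h import *
s=np.load('pics/w3s.npy',allow_pickle=True).item();z=np.load('pics/w3.npz');d=z['d']
W=tow('wrist',d,st=s); T=(W-s['ee_pos'])@np.array(s['orientation'])
m=(d>0)&(T[...,2]<60)&(T[...,2]>-60)&(abs(T[...,1])<60)
print(np.percentile(T[m][:,2],[50,90,99,99.9,100]))
goal([500.1,-290.6,60],77.4)
```

```text
[-45.50896906 -10.32086641   1.81015608   4.73544579   5.46287791]
turn first deg [ 0.02  0.05 -0.53] then shift mm (new axes) [-10.   -2.8  70.6] | shift mm w/o turn [-10.   -2.8  70.6]
```

Request:
{"api": "move_arm", "payload": {
  "increments": [
    {"dx": -0.005, "dy": -0.0014, "dz": 0.03, "wx": 0, "wy": 0, "wz": -0.5, "grip": 0.05},
    {"dx": -0.005, "dy": -0.0014, "dz": 0.03, "wx": 0, "wy": 0, "wz": 0, "grip": 0.05},
    {"dx": 0, "dy": 0, "dz": 0.03, "wx": 0, "wy": 0, "wz": 0, "grip": 0.05},
    {"dx": 0, "dy": 0, "dz": 0, "wx": 0, "wy": 0, "wz": 0, "grip": 0.05},
    {"dx": 0, "dy": 0, "dz": 0, "wx": 0, "wy": 0, "wz": 0, "grip": 0.05},
    {"dx": 0, "dy": 0, "dz": 0, "wx": 0, "wy": 0, "wz": 0, "grip": 0.05}
  ]
}}

```text
clock: 3.9
ee_pos: [500.9, -292.7, 42.4]
orientation: [[-0.975, 0.22, 0.003], [0.22, 0.975, -0.002], [-0.004, -0.002, -1.0]]
force: [0.7, 0.2, 0.1]
grip_width: 50.1
```

Run:
```python
from h import *
show(); s=state(); p,d=save('wrist','w4')
W=tow('wrist',d,st=s); T=(W-s['ee_pos'])@np.array(s['orientation'])
m=(d>0)&(T[...,2]<25)&(T[...,2]>-60)&(abs(T[...,1])<60)&(W[...,2]>14)
print(np.percentile(T[m][:,2],[50,90,99,99.9,100]))
goal([500.1,-290.6,15],77.4)
```

```text
3.9 [ 500.9 -292.7   42.4] yaw 77.29 tilt [ 0.0035 -0.0023] F [0.7 0.2 0.1] w 50.1 q [-0.63  0.28  1.57  0.    1.29 -1.98]
[-42.20166004 -14.67298749   8.42261827  13.59828693  15.52603005]
turn first deg [-0.1   0.25 -0.13] then shift mm (new axes) [ 1.4  2.1 27.6] | shift mm w/o turn [ 1.5  2.2 27.6]
```

View pics/w4.png

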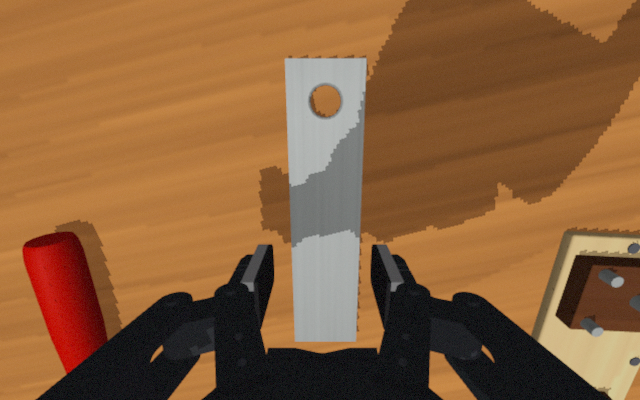

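Request:
{"api": "move_arm", "payload": {
  "increments": [
    {"dx": 0.001, "dy": 0.002, "dz": 0.012, "wx": 0, "wy": 0, "wz": 0, "grip": 0.05},
    {"dx": 0, "dy": 0, "dz": 0.01, "wx": 0, "wy": 0, "wz": 0, "grip": 0.05},
    {"dx": 0, "dy": 0, "dz": 0.002, "wx": 0, "wy": 0, "wz": 0, "grip": 0.045},
    {"dx": 0, "dy": 0, "dz": 0, "wx": 0, "wy": 0, "wz": 0, "grip": 0.045},
    {"dx": 0, "dy": 0, "dz": 0, "wx": 0, "wy": 0, "wz": 0, "grip": 0.045}
  ]
}}

```text
clock: 4.45
ee_pos: [498.7, -290.2, 15.5]
orientation: [[-0.975, 0.221, -0.0], [0.221, 0.975, 0.0], [0.001, 0.0, -1.0]]
force: [0.2, 0.4, 1.0]
grip_width: 45.5
```

Run:
```python
from h import *
show(); s=state(); p,d=save('wrist','w5')
W=tow('wrist',d,st=s); T=(W-s['ee_pos'])@np.array(s['orientation'])
```

```text
4.45 [ 498.7 -290.2   15.5] yaw 77.22 tilt [-0.0004  0.0005] F [0.2 0.4 1. ] w 45.5 q [-0.63  0.3   1.6   0.    1.24 -1.97]
```

View pics/w5.png

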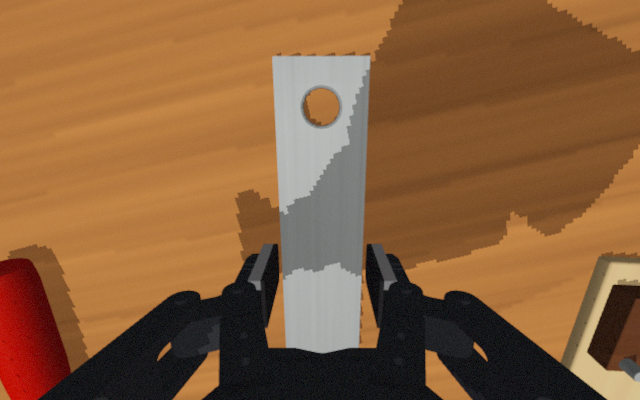

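Request:
{"api": "move_arm", "payload": {
  "increments": [
    {"dx": 0, "dy": 0, "dz": -0.001, "wx": 0, "wy": 0, "wz": 0, "grip": 0.03},
    {"dx": 0, "dy": 0, "dz": 0, "wx": 0, "wy": 0, "wz": 0, "grip": 0.03},
    {"dx": 0, "dy": 0, "dz": 0, "wx": 0, "wy": 0, "wz": 0, "grip": 0.03},
    {"dx": 0, "dy": 0, "dz": 0, "wx": 0, "wy": 0, "wz": 0, "grip": 0.03},
    {"dx": 0, "dy": 0, "dz": 0, "wx": 0, "wy": 0, "wz": 0, "grip": 0.03}
  ]
}}

```text
clock: 5.0
ee_pos: [498.6, -290.0, 16.4]
orientation: [[-0.975, 0.221, -0.001], [0.221, 0.975, 0.001], [0.001, 0.0, -1.0]]
force: [0.6, 0.1, -3.3]
grip_width: 37.7
```

Run:
```python
from h import *
show(); s=state()
```

```text
5.0 [ 498.6 -290.    16.4] yaw 77.23 tilt [-0.0007  0.0006] F [ 0.6  0.1 -3.3] w 37.7 q [-0.63  0.3   1.6   0.    1.24 -1.97]
```

Request:
{"api": "move_arm", "payload": {
  "increments": [
    {"dx": 0, "dy": 0, "dz": -0.01, "wx": 0, "wy": 0, "wz": 0, "grip": 0.03},
    {"dx": 0, "dy": 0, "dz": -0.025, "wx": 0, "wy": 0, "wz": 0, "grip": 0.03},
    {"dx": 0, "dy": 0, "dz": -0.035, "wx": 0, "wy": 0, "wz": 0, "grip": 0.03},
    {"dx": 0, "dy": 0, "dz": -0.03, "wx": 0, "wy": 0, "wz": 0, "grip": 0.03},
    {"dx": 0, "dy": 0, "dz": 0, "wx": 0, "wy": 0, "wz": 0, "grip": 0.03},
    {"dx": 0, "dy": 0, "dz": 0, "wx": 0, "wy": 0, "wz": 0, "grip": 0.03},
    {"dx": 0, "dy": 0, "dz": 0, "wx": 0, "wy": 0, "wz": 0, "grip": 0.03}
  ]
}}

```text
clock: 5.7
ee_pos: [497.7, -289.4, 114.8]
orientation: [[-0.975, 0.221, -0.003], [0.221, 0.975, 0.002], [0.004, 0.002, -1.0]]
force: [-0.2, -0.6, -4.1]
grip_width: 37.8
```

```bash
cat >> h.py <<'E'
def strapfit(s,p,d,off=0):
    """fit held strap top plane & hole from wrist image, returns in tool frame"""
    W=tow('wrist',d,st=s); T=(W-s['ee_pos'])@np.array(s['orientation'])
    hsv=cv2.cvtColor(p,cv2.COLOR_RGB2HSV)
    m=((d>0)&(abs(T[...,1])<26)&(T[...,0]>8)&(T[...,0]<110)&(T[...,2]>2)&(T[...,2]<22)&(hsv[...,1]<80)).astype(np.uint8)
    k,l,st,c=cv2.connectedComponentsWithStats(m); i=1+np.argmax(st[1:,4]); b=l==i; q=T[b]
    A=np.c_[q[:,0],q[:,1],np.ones(len(q))]; co=np.linalg.lstsq(A,q[:,2],rcond=None)[0]
    print('plane z=%.4f x+%.4f y+%.2f'%tuple(co),len(q))
    print('x range',np.percentile(q[:,0],[.2,99.8]),'rect',cv2.minAreaRect(q[:,:2].astype(np.float32)))
    cs,h=cv2.findContours(b.astype(np.uint8),cv2.RETR_CCOMP,cv2.CHAIN_APPROX_NONE)
    best=max([c for c,hh in zip(cs,h[0]) if hh[3]>=0],key=cv2.contourArea)
    M=cv2.minEnclosingCircle(best); e=cv2.fitEllipse(best); print('hole px',e)
    P=T[b].mean(0)
    # ray to strap top plane
    u,v=e[0]; c=get_calibration('wrist'); Tc=np.array(c['tool_from_camera'])
    D=Tc[:3,:3]@np.array([(u-c['cx'])/c['fx'],-(v-c['cy'])/c['fy'],-1]); o=Tc[:3,3]
    t=(co[0]*o[0]+co[1]*o[1]+co[2]-o[2])/(D[2]-co[0]*D[0]-co[1]*D[1]); Hh=o+t*D
    print('hole tool',Hh,'world',np.array(s['orientation'])@Hh+s['ee_pos'])
    return Hh
E
python3 - <<'E'
from h import *
show(); s=state(); p,d=save('wrist','w6'); np.save('pics/w6s.npy',s,allow_pickle=True)
strapfit(s,p,d)
E
```

```text
5.7 [ 497.7 -289.4  114.8] yaw 77.22 tilt [-0.0032  0.0024] F [-0.2 -0.6 -4.1] w 37.8 q [-0.63  0.21  1.5   0.    1.44 -1.97]
plane z=0.0101 x+-0.0003 y+10.98 16196
x range [ 8.20437507 94.82737928] rect ((51.481910705566406, 0.25020790100097656), (86.94844055175781, 50.81904602050781), 0.00010197922529187053)
hole px ((321.15301513671875, 106.68379974365234), (36.676055908203125, 38.55385208129883), 3.2514398097991943)
hole tool [75.26395006 -0.09290687 11.73219358] world [ 424.27537157 -272.85161689  103.32138895]
```

View pics/w6.png

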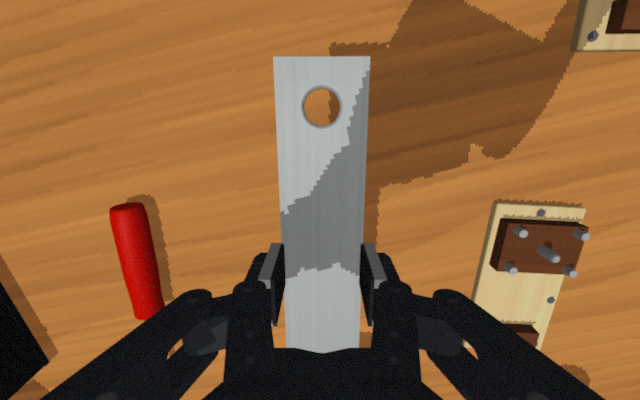

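Run:
```python
from h import *
goal([610.2,40.3,95],88.9)
```

```text
turn first deg [  0.14  -0.24 -11.68] then shift mm (new axes) [-106.3  331.7   19.3] | shift mm w/o turn [-37.  346.3  19.9]
```

Request:
{"api": "move_arm", "payload": {
  "increments": [
    {"dx": 0, "dy": 0.02, "dz": 0, "wx": 0, "wy": 0, "wz": -3.9, "grip": 0.03},
    {"dx": 0, "dy": 0.03, "dz": 0, "wx": 0, "wy": 0, "wz": -3.9, "grip": 0.03},
    {"dx": 0, "dy": 0.03, "dz": 0, "wx": 0, "wy": 0, "wz": -3.9, "grip": 0.03},
    {"dx": -0.012, "dy": 0.034, "dz": 0.002, "wx": 0, "wy": 0, "wz": 0, "grip": 0.03},
    {"dx": -0.012, "dy": 0.034, "dz": 0.002, "wx": 0, "wy": 0, "wz": 0, "grip": 0.03},
    {"dx": -0.012, "dy": 0.034, "dz": 0.002, "wx": 0, "wy": 0, "wz": 0, "grip": 0.03},
    {"dx": -0.012, "dy": 0.034, "dz": 0.002, "wx": 0, "wy": 0, "wz": 0, "grip": 0.03},
    {"dx": -0.012, "dy": 0.034, "dz": 0.002, "wx": 0, "wy": 0, "wz": 0, "grip": 0.03},
    {"dx": -0.012, "dy": 0.034, "dz": 0.002, "wx": 0, "wy": 0, "wz": 0, "grip": 0.03},
    {"dx": -0.008, "dy": 0.028, "dz": 0.002, "wx": 0, "wy": 0, "wz": 0, "grip": 0.03},
    {"dx": -0.008, "dy": 0.02, "dz": 0.002, "wx": 0, "wy": 0, "wz": 0, "grip": 0.03},
    {"dx": 0, "dy": 0, "dz": 0, "wx": 0, "wy": 0, "wz": 0, "grip": 0.03},
    {"dx": 0, "dy": 0, "dz": 0, "wx": 0, "wy": 0, "wz": 0, "grip": 0.03},
    {"dx": 0, "dy": 0, "dz": 0, "wx": 0, "wy": 0, "wz": 0, "grip": 0.03}
  ]
}}

```text
clock: 7.15
ee_pos: [602.4, 38.3, 99.7]
orientation: [[-1.0, 0.019, -0.002], [0.019, 1.0, -0.0], [0.002, -0.0, -1.0]]
force: [-0.0, -0.3, -3.7]
grip_width: 37.9
```

Run:
```python
from h import *
show(); s=state(); p,d=save('wrist','w7'); np.save('pics/w7s.npy',s,allow_pickle=True)
strapfit(s,p,d)
goal([610.2,40.3,95],88.9)
```

```text
7.15 [602.4  38.3  99.7] yaw 88.89 tilt [-0.0023 -0.0004] F [-0.  -0.3 -3.7] w 37.9 q [-0.03  0.28  1.45 -0.    1.42 -1.58]
plane z=0.0102 x+-0.0001 y+10.98 16272
x range [ 8.22222463 94.82600148] rect ((51.511104583740234, 0.10530853271484375), (50.8614501953125, 86.9998779296875), 89.95118713378906)
hole px ((321.0749206542969, 106.85569763183594), (36.42961502075195, 38.18741989135742), 5.304666519165039)
hole tool [75.1564229  -0.17759856 11.74363508] world [527.26892101  39.59710634  88.13506236]
turn first deg [-0.02 -0.09 -0.04] then shift mm (new axes) [-7.5  2.3  5.1] | shift mm w/o turn [-7.5  2.3  5.1]
```

View pics/w7.png

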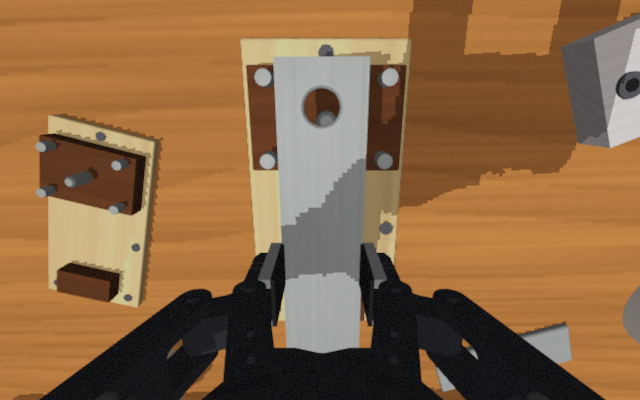

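The strap is held level above the jig, with the post tip showing in the hole at (325,119). Next I'll recompute the post position from the four pins in this same picture.

```bash
cat >> h.py <<'E'
def pins(s,d,cen,zoff=0):
    W=tow('wrist',d,st=s); Z=W[...,2]; out=[]
    a=np.radians(-1.1);R=np.array([[np.cos(a),-np.sin(a)],[np.sin(a),np.cos(a)]])
    for sx in(-1,1):
        for sy in(-1,1):
            e=np.array(cen)+R@[24*sx,36*sy]
            m=(d>0)&(Z>37.5)&(Z<46)&(np.hypot(W[...,0]-e[0],W[...,1]-e[1])<9)
            q=W[m]; c=cv2.minEnclosingCircle(q[:,:2].astype(np.float32)) if len(q)>5 else None
            print(sx,sy,len(q),c,q[:,2].mean() if len(q) else None); 
            if c: out.append(c[0])
    print('mean',np.mean(out,0))
E
python3 - <<'E'
from h import *
s=np.load('pics/w7s.npy',allow_pickle=True).item();z=np.load('pics/w7.npz')
pins(s,z['d'],[535.1,41.7])
W=tow('wrist',z['d'],st=s)
print(W[105:130,318:334,2].max(), W[112:124,320:331,2].round(0))
print(ray('wrist',[[325,119]],53,s))
E
```

```text
-1 -1 264 ((510.69671630859375, 6.41063117980957), 5.008296489715576) 40.87401073636496
-1 1 263 ((512.0213012695312, 78.22400665283203), 4.8949480056762695) 40.911031288489134
1 -1 211 ((558.5825805664062, 5.550826549530029), 4.9102678298950195) 40.835914582889856
1 1 212 ((560.088134765625, 77.15451049804688), 5.081439971923828) 40.798286917346715
mean [535.34718323  41.83499372]
224.49758801087762 [[ 29.  50.  51.  51.  51.  52.  51.  51. 224.  50.  49.]
 [ 50.  50.  52.  51.  52.  51.  53.  52.  52.  50.  50.]
 [ 51.  51.  52.  51.  51.  52.  52.  52.  51.  51.  50.]
 [ 51.  52.  52.  52.  53.  53.  53.  52.  52.  52.  53.]
 [ 52.  52.  53.  53.  53.  53.  52.  54.  53.  52.  52.]
 [ 53.  53.  54.  53.  53.  53.  52.  53.  53.  53.  52.]
 [ 52.  52.  53.  54.  53.  52.  53.  53.  53.  53.  53.]
 [ 52.  53.  53.  54.  53.  52.  53.  53.  53.  54.  52.]
 [ 54.  53.  53.  54.  54.  52.  53.  53.  53.  53.  54.]
 [ 53.  54.  54.  54.  52.  55.  53.  53.  53.  53.  53.]
 [ 53.  53.  53.  53.  53.  53.  52.  53.  52.  54.  52.]
 [ 52.  53.  52.  52.  53.  53.  52.  53.  53.  52.  81.]]
[[533.68061872  41.51773051  53.        ]]
```

Request:
{"api": "move_arm", "payload": {
  "increments": [
    {"dx": -0.008, "dy": 0.0024, "dz": 0, "wx": 0, "wy": 0, "wz": 0, "grip": 0.03},
    {"dx": 0, "dy": 0, "dz": 0.012, "wx": 0, "wy": 0, "wz": 0, "grip": 0.03},
    {"dx": 0, "dy": 0, "dz": 0.012, "wx": 0, "wy": 0, "wz": 0, "grip": 0.03},
    {"dx": 0, "dy": 0, "dz": 0, "wx": 0, "wy": 0, "wz": 0, "grip": 0.03},
    {"dx": 0, "dy": 0, "dz": 0, "wx": 0, "wy": 0, "wz": 0, "grip": 0.03},
    {"dx": 0, "dy": 0, "dz": 0, "wx": 0, "wy": 0, "wz": 0, "grip": 0.03}
  ]
}}

```text
clock: 7.8
ee_pos: [611.4, 41.3, 77.0]
orientation: [[-1.0, 0.019, 0.0], [0.019, 1.0, 0.0], [-0.0, 0.0, -1.0]]
force: [0.6, -0.2, -2.6]
grip_width: 37.7
```

Run:
```python
from h import *
show(); s=state(); p,d=save('wrist','w8'); np.save('pics/w8s.npy',s,allow_pickle=True)
strapfit(s,p,d);pins(s,d,[535.1,41.7])
cv2.imwrite('pics/w8c.png',cv2.resize(p[40:200,240:420],None,fx=3.5,fy=3.5,interpolation=cv2.INTER_CUBIC)[:,:,::-1])
```

```text
7.8 [611.4  41.3  77. ] yaw 88.92 tilt [0.0002 0.0001] F [ 0.6 -0.2 -2.6] w 37.7 q [-0.03  0.31  1.45  0.    1.38 -1.58]
plane z=0.0105 x+-0.0003 y+10.98 16256
x range [ 8.26481005 94.81329979] rect ((51.564208984375, 0.04040718078613281), (51.09086990356445, 87.138671875), 89.97730255126953)
hole px ((321.0611572265625, 106.94152069091797), (36.33039855957031, 38.04848098754883), 5.74692440032959)
hole tool [75.12325708 -0.1841209  11.76577337] world [536.25297481  42.51736169  65.21442524]
-1 -1 380 ((510.708984375, 6.591145038604736), 4.946872234344482) 40.80214021824361
-1 1 375 ((512.0360717773438, 78.3577880859375), 5.03814172744751) 40.88841505429482
1 -1 283 ((558.5177001953125, 5.566098213195801), 5.008491516113281) 40.92271742997171
1 1 277 ((559.8790283203125, 77.3428955078125), 4.950925827026367) 40.91117019206413
mean [535.28544617  41.96448171]
```

View pics/w8c.png

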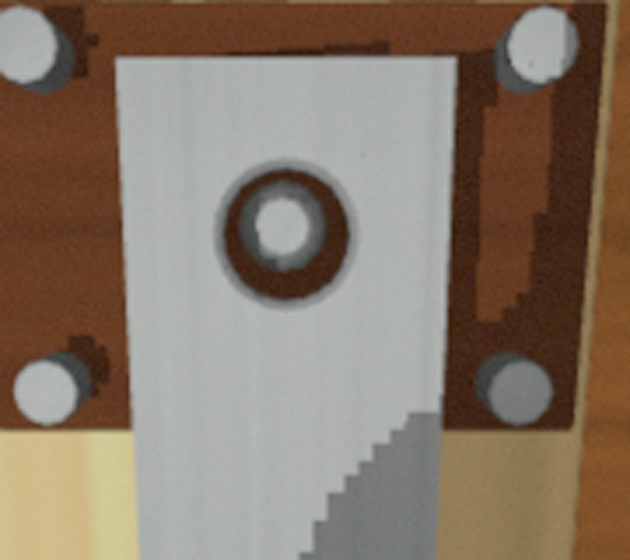

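Request:
{"api": "move_arm", "payload": {
  "increments": [
    {"dx": 0.0009, "dy": -0.0005, "dz": 0.002, "wx": 0, "wy": 0, "wz": 0, "grip": 0.03},
    {"dx": 0, "dy": 0, "dz": 0.006, "wx": 0, "wy": 0, "wz": 0, "grip": 0.03},
    {"dx": 0, "dy": 0, "dz": 0.006, "wx": 0, "wy": 0, "wz": 0, "grip": 0.03},
    {"dx": 0, "dy": 0, "dz": 0.006, "wx": 0, "wy": 0, "wz": 0, "grip": 0.03},
    {"dx": 0, "dy": 0, "dz": 0.006, "wx": 0, "wy": 0, "wz": 0, "grip": 0.03},
    {"dx": 0, "dy": 0, "dz": 0.002, "wx": 0, "wy": 0, "wz": 0, "grip": 0.03},
    {"dx": 0, "dy": 0, "dz": 0, "wx": 0, "wy": 0, "wz": 0, "grip": 0.03},
    {"dx": 0, "dy": 0, "dz": 0, "wx": 0, "wy": 0, "wz": 0, "grip": 0.03}
  ]
}}

```text
clock: 8.65
ee_pos: [610.5, 40.8, 49.1]
orientation: [[-1.0, 0.019, 0.0], [0.019, 1.0, 0.0], [-0.0, 0.0, -1.0]]
force: [0.1, -0.6, -3.2]
grip_width: 37.5
```

Run:
```python
from h import *
show(); s=state(); p,d=save('wrist','w9'); np.save('pics/w9s.npy',s,allow_pickle=True)
strapfit(s,p,d)
```

```text
8.65 [610.5  40.8  49.1] yaw 88.93 tilt [0.0004 0.0001] F [ 0.1 -0.6 -3.2] w 37.5 q [-0.03  0.34  1.48  0.    1.32 -1.58]
plane z=0.0159 x+0.0068 y+10.82 16550
x range [ 8.25282002 96.34927242] rect ((52.289955139160156, -0.07106590270996094), (50.96699142456055, 88.56608581542969), 89.8171615600586)
hole px ((321.4451904296875, 106.52336120605469), (35.68424987792969, 37.30880355834961), 178.34092712402344)
hole tool [ 7.52949105e+01 -1.89974464e-02  1.20163020e+01] world [535.26473663  42.22581281  37.00638995]
```

View pics/w9.png

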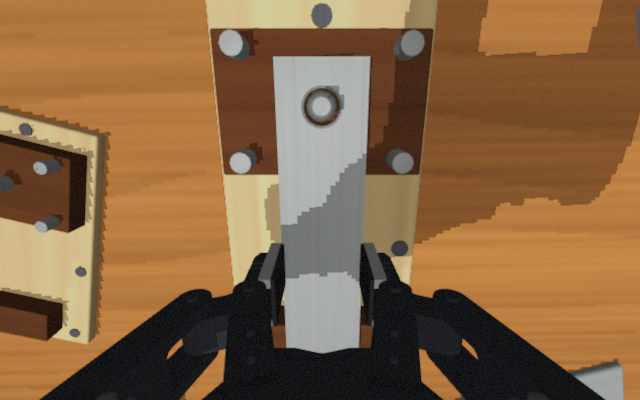

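Request:
{"api": "move_arm", "payload": {
  "increments": [
    {"dx": 0, "dy": 0, "dz": 0.0015, "wx": 0, "wy": 0, "wz": 0, "grip": 0.03},
    {"dx": 0, "dy": 0, "dz": 0.001, "wx": 0, "wy": 0, "wz": 0, "grip": 0.03},
    {"dx": 0, "dy": 0, "dz": 0, "wx": 0, "wy": 0, "wz": 0, "grip": 0.03},
    {"dx": 0, "dy": 0, "dz": 0, "wx": 0, "wy": 0, "wz": 0, "grip": 0.03}
  ]
}}

```text
clock: 9.1
ee_pos: [610.4, 40.8, 46.5]
orientation: [[-1.0, 0.019, 0.0], [0.019, 1.0, 0.0], [-0.0, 0.0, -1.0]]
force: [-0.3, -0.1, -3.2]
grip_width: 37.7
```

Request:
{"api": "move_arm", "payload": {
  "increments": [
    {"dx": 0, "dy": 0, "dz": 0.0008, "wx": 0, "wy": 0, "wz": 0, "grip": 0.03},
    {"dx": 0, "dy": 0, "dz": 0, "wx": 0, "wy": 0, "wz": 0, "grip": 0.03},
    {"dx": 0, "dy": 0, "dz": 0, "wx": 0, "wy": 0, "wz": 0, "grip": 0.03}
  ]
}}

```text
clock: 9.4
ee_pos: [610.5, 40.8, 46.4]
orientation: [[-1.0, 0.019, 0.001], [0.019, 1.0, 0.0], [-0.001, 0.0, -1.0]]
force: [-0.9, 0.3, 1.5]
grip_width: 37.6
```

Contact: the force went from -3.2 to +1.5 N. I'll release, back straight up and look.

Request:
{"api": "move_arm", "payload": {
  "increments": [
    {"dx": 0, "dy": 0, "dz": 0, "wx": 0, "wy": 0, "wz": 0, "grip": 0.05},
    {"dx": 0, "dy": 0, "dz": 0, "wx": 0, "wy": 0, "wz": 0, "grip": 0.06},
    {"dx": 0, "dy": 0, "dz": 0, "wx": 0, "wy": 0, "wz": 0, "grip": 0.06},
    {"dx": 0, "dy": 0, "dz": 0, "wx": 0, "wy": 0, "wz": 0, "grip": 0.06},
    {"dx": 0, "dy": 0, "dz": -0.02, "wx": 0, "wy": 0, "wz": 0, "grip": 0.06},
    {"dx": 0, "dy": 0, "dz": -0.04, "wx": 0, "wy": 0, "wz": 0, "grip": 0.06},
    {"dx": 0, "dy": 0, "dz": -0.04, "wx": 0, "wy": 0, "wz": 0, "grip": 0.06},
    {"dx": 0.01, "dy": 0, "dz": -0.04, "wx": 0, "wy": 0, "wz": 0, "grip": 0.06},
    {"dx": 0.02, "dy": 0, "dz": -0.03, "wx": 0, "wy": 0, "wz": 0, "grip": 0.06},
    {"dx": 0.02, "dy": 0, "dz": 0, "wx": 0, "wy": 0, "wz": 0, "grip": 0.06},
    {"dx": 0, "dy": 0, "dz": 0, "wx": 0, "wy": 0, "wz": 0, "grip": 0.06},
    {"dx": 0, "dy": 0, "dz": 0, "wx": 0, "wy": 0, "wz": 0, "grip": 0.06}
  ]
}}

```text
clock: 10.6
ee_pos: [560.3, 41.8, 215.4]
orientation: [[-1.0, 0.019, 0.0], [0.019, 1.0, 0.0], [-0.0, 0.0, -1.0]]
force: [-0.0, -0.3, -0.6]
grip_width: 60.3
```

Run:
```python
from h import *
show(); s=state(); p,d=save('wrist','w10'); np.save('pics/w10s.npy',s,allow_pickle=True)
W=tow('wrist',d,st=s);Z=W[...,2];hsv=cv2.cvtColor(p,cv2.COLOR_RGB2HSV)
a=np.radians(-1.1);ex=np.array([np.cos(a),np.sin(a)]);ey=np.array([-ex[1],ex[0]])
J=np.stack([(W[...,:2]-[535.3,41.9])@ex,(W[...,:2]-[535.3,41.9])@ey,Z],-1)
m=(d>0)&(J[...,2]>32)&(J[...,2]<38)&(abs(J[...,1])<28)&(hsv[...,1]<60)
q=J[m];print(len(q),cv2.minAreaRect(q[:,:2].astype(np.float32)))
co=np.linalg.lstsq(np.c_[q[:,:2],np.ones(len(q))],q[:,2],rcond=None)[0];print(co)
goal([507,255.5,130],112)
# cover
m=((d>0)&(Z>58)&(Z<64)&(abs(W[...,0]-507)<45)&(abs(W[...,1]-255)<45)); q=W[m]
if len(q): print(len(q),cv2.minAreaRect(q[:,:2].astype(np.float32)))
```

```text
10.6 [560.3  41.8 215.4] yaw 88.93 tilt [0.0004 0.0001] F [-0.  -0.3 -0.6] w 60.3 q [-0.03  0.12  1.4   0.    1.62 -1.58]
5353 ((66.04916381835938, 0.1668415069580078), (170.63331604003906, 40.02069091796875), 0.22032353281974792)
[ 7.65092915e-04 -1.70335884e-04  3.51975552e+01]
turn first deg [ 1.000e-02 -5.000e-02 -2.308e+01] then shift mm (new axes) [-30.5 218.2  84.8] | shift mm w/o turn [ 57.4 212.7  84.8]
1275 ((507.00689697265625, 255.4945831298828), (49.6624870300293, 20.98809242248535), 22.679569244384766)
```

View pics/w10.png

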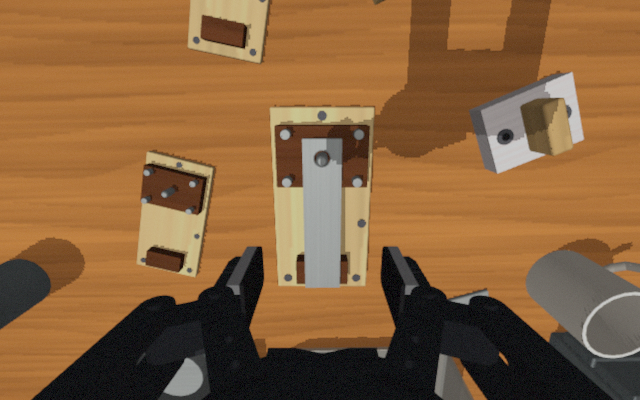

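Request:
{"api": "move_arm", "payload": {
  "increments": [
    {"dx": 0, "dy": 0, "dz": 0, "wx": 0, "wy": 0, "wz": -7.8, "grip": 0.06},
    {"dx": 0, "dy": 0, "dz": 0, "wx": 0, "wy": 0, "wz": -7.8, "grip": 0.06},
    {"dx": 0, "dy": 0, "dz": 0, "wx": 0, "wy": 0, "wz": -7.8, "grip": 0.06},
    {"dx": -0.005, "dy": 0.0363, "dz": 0.017, "wx": 0, "wy": 0, "wz": 0, "grip": 0.06},
    {"dx": -0.005, "dy": 0.0363, "dz": 0.017, "wx": 0, "wy": 0, "wz": 0, "grip": 0.06},
    {"dx": -0.005, "dy": 0.0363, "dz": 0.017, "wx": 0, "wy": 0, "wz": 0, "grip": 0.06},
    {"dx": -0.005, "dy": 0.0363, "dz": 0.017, "wx": 0, "wy": 0, "wz": 0, "grip": 0.06},
    {"dx": -0.005, "dy": 0.0363, "dz": 0.017, "wx": 0, "wy": 0, "wz": 0, "grip": 0.06},
    {"dx": -0.005, "dy": 0.0363, "dz": 0.017, "wx": 0, "wy": 0, "wz": 0, "grip": 0.06},
    {"dx": 0, "dy": 0, "dz": 0, "wx": 0, "wy": 0, "wz": 0, "grip": 0.06},
    {"dx": 0, "dy": 0, "dz": 0, "wx": 0, "wy": 0, "wz": 0, "grip": 0.06},
    {"dx": 0, "dy": 0, "dz": 0, "wx": 0, "wy": 0, "wz": 0, "grip": 0.06}
  ]
}}

```text
clock: 11.85
ee_pos: [506.2, 254.0, 113.5]
orientation: [[-0.925, -0.379, 0.0], [-0.379, 0.925, -0.001], [-0.0, -0.001, -1.0]]
force: [0.4, -0.5, -0.0]
grip_width: 59.9
```

```bash
cat >> h.py <<'E'
def coverfit(s,p,d,zt=26,zg=62):
    W=tow('wrist',d,st=s);Z=W[...,2];hsv=cv2.cvtColor(p,cv2.COLOR_RGB2HSV)
    T=(W-s['ee_pos'])@np.array(s['orientation'])
    near=(d>0)&(abs(T[...,1])<90)&(abs(T[...,0])<90)
    for n,m in (('top',near&(abs(Z-zt)<5)&(hsv[...,1]<60)),('grip',near&(abs(Z-zg)<4)&(hsv[...,1]>60))):
        k,l,st,c=cv2.connectedComponentsWithStats(m.astype(np.uint8)); i=1+np.argmax(st[1:,4]); b=l==i
        for nm,A in(('world',W),('tool',T)):
            q=A[b];print(n,nm,len(q),[np.round(x,2) for x in cv2.minAreaRect(q[:,:2].astype(np.float32))],'z',q[:,2].mean().round(2))
E
python3 - <<'E'
from h import *
show(); s=state(); p,d=save('wrist','w11'); np.save('pics/w11s.npy',s,allow_pickle=True)
coverfit(s,p,d)
E
```

```text
11.85 [506.2 254.  113.5] yaw 112.28 tilt [ 0.0003 -0.0005] F [ 0.4 -0.5 -0. ] w 59.9 q [ 0.37  0.19  1.53 -0.    1.42 -1.59]
top world 8435 [array([507.43, 256.27]), array([70.8 , 90.18]), np.float64(22.24)] z 25.31
top tool 8435 [array([-2.  ,  1.69]), array([70.8 , 90.18]), np.float64(0.04)] z 88.21
grip world 2149 [array([506.69, 256.25]), array([49.39, 19.29]), np.float64(22.05)] z 60.91
grip tool 2149 [array([-1.31,  1.93]), array([49.39, 19.29]), np.float64(0.23)] z 52.61
```

View pics/w11.png

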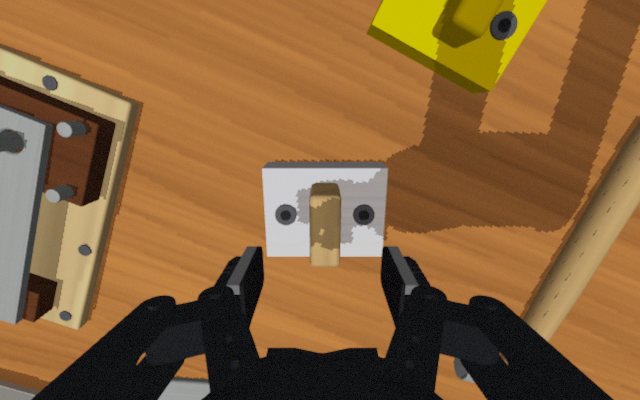

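Request:
{"api": "move_arm", "payload": {
  "increments": [
    {"dx": -0.0015, "dy": 0.0018, "dz": 0.02, "wx": 0, "wy": 0, "wz": 0, "grip": 0.045},
    {"dx": 0, "dy": 0, "dz": 0.02, "wx": 0, "wy": 0, "wz": 0, "grip": 0.045},
    {"dx": 0, "dy": 0, "dz": 0.015, "wx": 0, "wy": 0, "wz": 0, "grip": 0.045},
    {"dx": 0, "dy": 0, "dz": 0.008, "wx": 0, "wy": 0, "wz": 0, "grip": 0.045},
    {"dx": 0, "dy": 0, "dz": 0, "wx": 0, "wy": 0, "wz": 0, "grip": 0.045},
    {"dx": 0, "dy": 0, "dz": 0, "wx": 0, "wy": 0, "wz": 0, "grip": 0.045}
  ]
}}

```text
clock: 12.5
ee_pos: [506.7, 256.8, 51.4]
orientation: [[-0.925, -0.379, 0.001], [-0.379, 0.925, 0.001], [-0.001, 0.0, -1.0]]
force: [0.0, -0.5, -0.3]
grip_width: 45.1
```

Request:
{"api": "move_arm", "payload": {
  "increments": [
    {"dx": 0, "dy": 0, "dz": 0, "wx": 0, "wy": 0, "wz": 0, "grip": 0.005},
    {"dx": 0, "dy": 0, "dz": 0, "wx": 0, "wy": 0, "wz": 0, "grip": 0.005},
    {"dx": 0, "dy": 0, "dz": 0, "wx": 0, "wy": 0, "wz": 0, "grip": 0.005},
    {"dx": 0, "dy": 0, "dz": 0, "wx": 0, "wy": 0, "wz": 0, "grip": 0.005},
    {"dx": 0, "dy": 0, "dz": 0, "wx": 0, "wy": 0, "wz": 0, "grip": 0.005},
    {"dx": 0, "dy": 0, "dz": -0.01, "wx": 0, "wy": 0, "wz": 0, "grip": 0.005},
    {"dx": 0, "dy": 0, "dz": -0.03, "wx": 0, "wy": 0, "wz": 0, "grip": 0.005},
    {"dx": 0, "dy": 0, "dz": -0.04, "wx": 0, "wy": 0, "wz": 0, "grip": 0.005},
    {"dx": 0, "dy": 0, "dz": -0.02, "wx": 0, "wy": 0, "wz": 0, "grip": 0.005},
    {"dx": 0, "dy": 0, "dz": 0, "wx": 0, "wy": 0, "wz": 0, "grip": 0.005},
    {"dx": 0, "dy": 0, "dz": 0, "wx": 0, "wy": 0, "wz": 0, "grip": 0.005},
    {"dx": 0, "dy": 0, "dz": 0, "wx": 0, "wy": 0, "wz": 0, "grip": 0.005}
  ]
}}

```text
clock: 13.7
ee_pos: [504.4, 256.3, 147.4]
orientation: [[-0.925, -0.38, -0.006], [-0.38, 0.925, -0.002], [0.006, 0.0, -1.0]]
force: [0.4, 0.1, -3.9]
grip_width: 19.1
```

Run:
```python
from h import *
show(); s=state(); p,d=save('wrist','w12'); np.save('pics/w12s.npy',s,allow_pickle=True)
coverfit(s,p,d,126,162)
goal([535.3,41.9,s['ee_pos'][2]],88.9)
```

```text
13.7 [504.4 256.3 147.4] yaw 112.33 tilt [-0.0056 -0.0021] F [ 0.4  0.1 -3.9] w 19.1 q [ 0.37  0.17  1.48  0.    1.5  -1.59]
top world 551 [array([492.02, 283.54]), array([18.3 , 15.29]), np.float64(72.12)] z 122.54
top tool 551 [array([ 0.9 , 29.92]), array([15.28, 18.31]), np.float64(40.18)] z 24.91
grip world 45 [array([493.73, 262.78]), array([7.42, 1.47]), np.float64(21.43)] z 161.4
grip tool 45 [array([ 7.44, 10.08]), array([7.44, 1.47]), np.float64(0.89)] z -13.91
turn first deg [-0.06 -0.33 23.43] then shift mm (new axes) [ -34.9 -213.7    0. ] | shift mm w/o turn [  52.9 -210.     0.3]
```

View pics/w12.png

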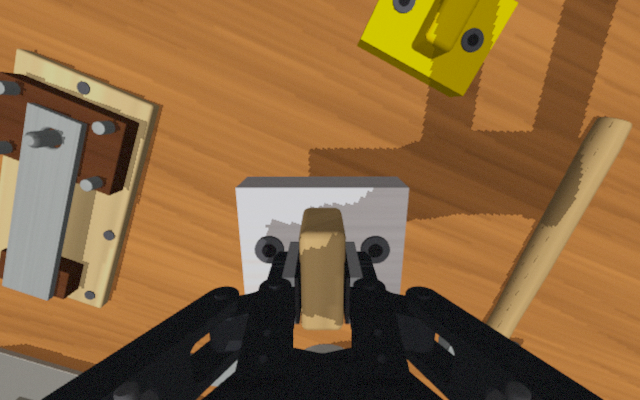

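```bash
cat >> h.py <<'E'
def heldcover(s,p,d):
    W=tow('wrist',d,st=s); T=(W-s['ee_pos'])@np.array(s['orientation']);hsv=cv2.cvtColor(p,cv2.COLOR_RGB2HSV)
    m=(d>0)&(T[...,2]>19)&(T[...,2]<30)&(abs(T[...,1])<60)&(T[...,0]<60)&(hsv[...,1]<60)&(T[...,0]>22)
    q=T[m];co=np.linalg.lstsq(np.c_[q[:,:2],np.ones(len(q))],q[:,2],rcond=None)[0]
    q=q[abs(q[:,2]-np.c_[q[:,:2],np.ones(len(q))]@co)<2]
    co=np.linalg.lstsq(np.c_[q[:,:2],np.ones(len(q))],q[:,2],rcond=None)[0]
    print('top plane',co.round(3),'n',len(q),'y',np.percentile(q[:,1],[.3,99.7]).round(1),'xmax',np.percentile(q[:,0],[99.7]).round(1))
    L=[];E=[]
    for y in range(-40,41,4):
        r=q[abs(q[:,1]-y)<2]; 
        if len(r)>5:E.append((y,r[:,0].max()))
    E=np.array(E);print('edge slope deg',np.degrees(np.polyfit(E[:,0],E[:,1],1)[0]).round(2),'x at y=0',np.polyfit(E[:,0],E[:,1],1)[1].round(2))
E
python3 - <<'E'
from h import *
s=np.load('pics/w12s.npy',allow_pickle=True).item();z=np.load('pics/w12.npz')
heldcover(s,z['p'],z['d']);show()
E
```

```text
top plane [1.6000e-02 1.0000e-03 2.6478e+01] n 4123 y [-44.7  44.5] xmax [35.3]
edge slope deg 0.08 x at y=0 35.28
13.75 [504.5 256.3 147.5] yaw 112.33 tilt [-0.0055 -0.002 ] F [-0.1 -0.6 -4.2] w 18.9 q [ 0.37  0.17  1.48  0.    1.5  -1.59]
```

Request:
{"api": "move_arm", "payload": {
  "increments": [
    {"dx": 0, "dy": 0, "dz": 0, "wx": 0, "wy": 0, "wz": 5.8, "grip": 0.005},
    {"dx": 0, "dy": 0, "dz": 0, "wx": 0, "wy": 0, "wz": 5.8, "grip": 0.005},
    {"dx": 0, "dy": 0, "dz": 0, "wx": 0, "wy": 0, "wz": 5.8, "grip": 0.005},
    {"dx": 0, "dy": 0, "dz": 0, "wx": 0, "wy": 0, "wz": 5.9, "grip": 0.005},
    {"dx": -0.003, "dy": -0.02, "dz": 0, "wx": 0, "wy": 0, "wz": 0, "grip": 0.005},
    {"dx": -0.006, "dy": -0.035, "dz": 0, "wx": 0, "wy": 0, "wz": 0, "grip": 0.005},
    {"dx": -0.007, "dy": -0.04, "dz": 0, "wx": 0, "wy": 0, "wz": 0, "grip": 0.005},
    {"dx": -0.007, "dy": -0.04, "dz": 0, "wx": 0, "wy": 0, "wz": 0, "grip": 0.005},
    {"dx": -0.006, "dy": -0.039, "dz": 0, "wx": 0, "wy": 0, "wz": 0, "grip": 0.005},
    {"dx": -0.004, "dy": -0.025, "dz": 0, "wx": 0, "wy": 0, "wz": 0, "grip": 0.005},
    {"dx": -0.002, "dy": -0.0147, "dz": 0, "wx": 0, "wy": 0, "wz": 0, "grip": 0.005},
    {"dx": 0, "dy": 0, "dz": 0, "wx": 0, "wy": 0, "wz": 0, "grip": 0.005},
    {"dx": 0, "dy": 0, "dz": 0, "wx": 0, "wy": 0, "wz": 0, "grip": 0.005},
    {"dx": 0, "dy": 0, "dz": 0, "wx": 0, "wy": 0, "wz": 0, "grip": 0.005}
  ]
}}

```text
clock: 15.15
ee_pos: [537.1, 44.0, 150.2]
orientation: [[-1.0, 0.015, -0.001], [0.015, 1.0, 0.001], [0.001, 0.001, -1.0]]
force: [0.0, 0.1, -4.4]
grip_width: 18.9
```

Run:
```python
from h import *
show(); s=state(); p,d=save('wrist','w13'); np.save('pics/w13s.npy',s,allow_pickle=True)
heldcover(s,p,d)
goal([535.6,41.9,112],88.9)
W=tow('wrist',d,st=s);Z=W[...,2]
m=(d>0)&(Z>5)&(Z<18)&(W[...,0]<520)&(abs(W[...,1]-42)<70); q=W[m];print(cv2.minAreaRect(q[:,:2].astype(np.float32)))
```

```text
15.15 [537.1  44.  150.2] yaw 89.12 tilt [-0.0009  0.0009] F [ 0.   0.1 -4.4] w 18.9 q [-0.02  0.1   1.55  0.    1.49 -1.58]
top plane [1.5000e-02 1.0000e-03 2.6463e+01] n 4126 y [-44.8  44.7] xmax [35.3]
edge slope deg 0.08 x at y=0 35.33
turn first deg [ 0.04 -0.03  0.24] then shift mm (new axes) [ 1.5 -2.2 38.4] | shift mm w/o turn [ 1.5 -2.2 38.4]
((451.85235595703125, 41.12919998168945), (139.7376708984375, 137.49154663085938), 89.3258056640625)
```

View pics/w13.png

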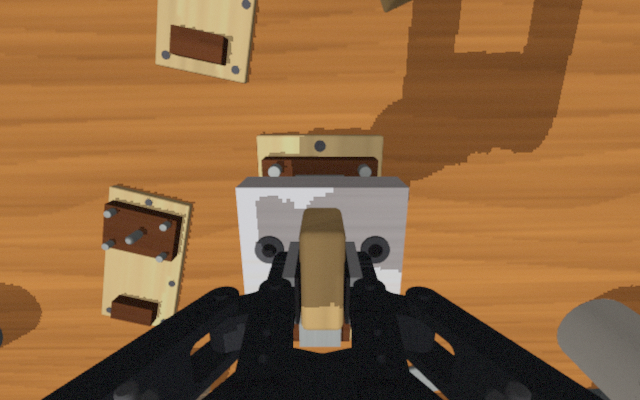

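Request:
{"api": "move_arm", "payload": {
  "increments": [
    {"dx": 0.0015, "dy": -0.0022, "dz": 0.01, "wx": 0, "wy": 0, "wz": 0.2, "grip": 0.005},
    {"dx": 0, "dy": 0, "dz": 0.015, "wx": 0, "wy": 0, "wz": 0, "grip": 0.005},
    {"dx": 0, "dy": 0, "dz": 0.01, "wx": 0, "wy": 0, "wz": 0, "grip": 0.005},
    {"dx": 0, "dy": 0, "dz": 0, "wx": 0, "wy": 0, "wz": 0, "grip": 0.005},
    {"dx": 0, "dy": 0, "dz": 0, "wx": 0, "wy": 0, "wz": 0, "grip": 0.005},
    {"dx": 0, "dy": 0, "dz": 0, "wx": 0, "wy": 0, "wz": 0, "grip": 0.005}
  ]
}}

```text
clock: 15.8
ee_pos: [536.3, 40.4, 116.1]
orientation: [[-1.0, 0.021, 0.001], [0.021, 1.0, 0.0], [-0.001, 0.0, -1.0]]
force: [1.5, -0.6, -4.5]
grip_width: 18.7
```

Run:
```python
from h import *
show(); s=state(); p,d=save('wrist','w14'); np.save('pics/w14s.npy',s,allow_pickle=True)
heldcover(s,p,d); show()
pins(s,d,[535.3,41.9])
goal([535.6,41.9,106],88.9)
```

```text
15.8 [536.3  40.4 116.1] yaw 88.82 tilt [0.001  0.0001] F [ 1.5 -0.6 -4.5] w 18.7 q [-0.03  0.12  1.6   0.    1.42 -1.58]
top plane [1.9000e-02 0.0000e+00 2.6376e+01] n 4124 y [-44.7  44.7] xmax [35.4]
edge slope deg 0.12 x at y=0 35.36
15.85 [536.5  40.4 116.3] yaw 88.82 tilt [0.0015 0.    ] F [-0.7  0.4 -4.4] w 19.0 q [-0.03  0.12  1.6   0.    1.42 -1.58]
-1 -1 3 None 38.805636072718364
-1 1 6 ((507.34686279296875, 77.87109375), 1.713128924369812) 38.58593154582615
1 -1 0 None None
1 1 0 None None
mean [507.34686279  77.87109375]
turn first deg [ 0.    0.08 -0.08] then shift mm (new axes) [ 0.9  1.5 10.3] | shift mm w/o turn [ 0.9  1.5 10.3]
```

Request:
{"api": "move_arm", "payload": {
  "increments": [
    {"dx": 0.0008, "dy": 0.0015, "dz": 0.006, "wx": 0, "wy": 0, "wz": 0, "grip": 0.005},
    {"dx": 0, "dy": 0, "dz": 0.002, "wx": 0, "wy": 0, "wz": 0, "grip": 0.005},
    {"dx": 0, "dy": 0, "dz": 0.002, "wx": 0, "wy": 0, "wz": 0, "grip": 0.005},
    {"dx": 0, "dy": 0, "dz": 0.002, "wx": 0, "wy": 0, "wz": 0, "grip": 0.005},
    {"dx": 0, "dy": 0, "dz": 0, "wx": 0, "wy": 0, "wz": 0, "grip": 0.005},
    {"dx": 0, "dy": 0, "dz": 0, "wx": 0, "wy": 0, "wz": 0, "grip": 0.005}
  ]
}}

```text
clock: 16.45
ee_pos: [535.2, 41.9, 103.6]
orientation: [[-1.0, 0.021, 0.0], [0.021, 1.0, 0.0], [-0.0, 0.0, -1.0]]
force: [0.2, -0.2, -3.9]
grip_width: 18.9
```

Request:
{"api": "move_arm", "payload": {
  "increments": [
    {"dx": 0, "dy": 0, "dz": 0.002, "wx": 0, "wy": 0, "wz": 0, "grip": 0.005},
    {"dx": 0, "dy": 0, "dz": 0.002, "wx": 0, "wy": 0, "wz": 0, "grip": 0.005},
    {"dx": 0, "dy": 0, "dz": 0.002, "wx": 0, "wy": 0, "wz": 0, "grip": 0.005},
    {"dx": 0, "dy": 0, "dz": 0, "wx": 0, "wy": 0, "wz": 0, "grip": 0.005},
    {"dx": 0, "dy": 0, "dz": 0, "wx": 0, "wy": 0, "wz": 0, "grip": 0.005}
  ]
}}

```text
clock: 16.95
ee_pos: [535.1, 41.9, 97.5]
orientation: [[-1.0, 0.02, -0.0], [0.02, 1.0, 0.0], [0.0, 0.0, -1.0]]
force: [-0.4, -0.2, -4.0]
grip_width: 19.4
```

Request:
{"api": "move_arm", "payload": {
  "increments": [
    {"dx": 0, "dy": 0, "dz": 0.0015, "wx": 0, "wy": 0, "wz": 0, "grip": 0.005},
    {"dx": 0, "dy": 0, "dz": 0.0015, "wx": 0, "wy": 0, "wz": 0, "grip": 0.005},
    {"dx": 0, "dy": 0, "dz": 0.001, "wx": 0, "wy": 0, "wz": 0, "grip": 0.005},
    {"dx": 0, "dy": 0, "dz": 0, "wx": 0, "wy": 0, "wz": 0, "grip": 0.005},
    {"dx": 0, "dy": 0, "dz": 0, "wx": 0, "wy": 0, "wz": 0, "grip": 0.005}
  ]
}}

```text
clock: 17.45
ee_pos: [535.2, 42.0, 94.1]
orientation: [[-1.0, 0.021, 0.0], [0.021, 1.0, 0.0], [-0.0, 0.0, -1.0]]
force: [-1.9, 0.9, 0.2]
grip_width: 18.9
```

It's on the lift pins: z is 94.1, close to the predicted 94.5, and the force has risen. Now I'll press.

Request:
{"api": "move_arm", "payload": {
  "increments": [
    {"dx": 0, "dy": 0, "dz": 0.001, "wx": 0, "wy": 0, "wz": 0, "grip": 0.005},
    {"dx": 0, "dy": 0, "dz": 0.001, "wx": 0, "wy": 0, "wz": 0, "grip": 0.005},
    {"dx": 0, "dy": 0, "dz": 0.001, "wx": 0, "wy": 0, "wz": 0, "grip": 0.005},
    {"dx": 0, "dy": 0, "dz": 0, "wx": 0, "wy": 0, "wz": 0, "grip": 0.005},
    {"dx": 0, "dy": 0, "dz": 0, "wx": 0, "wy": 0, "wz": 0, "grip": 0.005}
  ]
}}

```text
clock: 17.95
ee_pos: [535.2, 41.9, 91.6]
orientation: [[-1.0, 0.02, 0.001], [0.02, 1.0, -0.0], [-0.001, 0.0, -1.0]]
force: [-4.3, 0.4, 6.5]
grip_width: 18.8
```

Request:
{"api": "move_arm", "payload": {
  "increments": [
    {"dx": 0, "dy": 0, "dz": 0.001, "wx": 0, "wy": 0, "wz": 0, "grip": 0.005},
    {"dx": 0, "dy": 0, "dz": 0.001, "wx": 0, "wy": 0, "wz": 0, "grip": 0.005},
    {"dx": 0, "dy": 0, "dz": 0.001, "wx": 0, "wy": 0, "wz": 0, "grip": 0.005},
    {"dx": 0, "dy": 0, "dz": 0, "wx": 0, "wy": 0, "wz": 0, "grip": 0.005},
    {"dx": 0, "dy": 0, "dz": 0, "wx": 0, "wy": 0, "wz": 0, "grip": 0.005}
  ]
}}

```text
clock: 18.45
ee_pos: [535.3, 42.0, 89.2]
orientation: [[-1.0, 0.02, 0.001], [0.02, 1.0, -0.0], [-0.001, -0.0, -1.0]]
force: [-5.7, -1.3, 7.3]
grip_width: 18.9
```

Request:
{"api": "move_arm", "payload": {
  "increments": [
    {"dx": 0, "dy": 0, "dz": 0.001, "wx": 0, "wy": 0, "wz": 0, "grip": 0.005},
    {"dx": 0, "dy": 0, "dz": 0.0005, "wx": 0, "wy": 0, "wz": 0, "grip": 0.005},
    {"dx": 0, "dy": 0, "dz": 0, "wx": 0, "wy": 0, "wz": 0, "grip": 0.005},
    {"dx": 0, "dy": 0, "dz": 0, "wx": 0, "wy": 0, "wz": 0, "grip": 0.005}
  ]
}}

```text
clock: 18.85
ee_pos: [535.3, 42.0, 88.1]
orientation: [[-1.0, 0.02, 0.001], [0.02, 1.0, -0.0], [-0.001, -0.0, -1.0]]
force: [-5.9, 0.2, 9.4]
grip_width: 18.9
```

Request:
{"api": "move_arm", "payload": {
  "increments": [
    {"dx": 0, "dy": 0, "dz": 0.001, "wx": 0, "wy": 0, "wz": 0, "grip": 0.005},
    {"dx": 0, "dy": 0, "dz": 0.0005, "wx": 0, "wy": 0, "wz": 0, "grip": 0.005},
    {"dx": 0, "dy": 0, "dz": 0, "wx": 0, "wy": 0, "wz": 0, "grip": 0.005},
    {"dx": 0, "dy": 0, "dz": 0, "wx": 0, "wy": 0, "wz": 0, "grip": 0.005}
  ]
}}

```text
clock: 19.25
ee_pos: [535.3, 42.0, 88.0]
orientation: [[-1.0, 0.02, 0.001], [0.02, 1.0, -0.0], [-0.001, -0.0, -1.0]]
force: [-9.5, -0.3, 15.6]
grip_width: 18.8
```

Run:
```python
from h import *
show(); s=state(); p,d=save('wrist','w15'); np.save('pics/w15s.npy',s,allow_pickle=True)
heldcover(s,p,d)
W=tow('wrist',d,st=s);Z=W[...,2];hsv=cv2.cvtColor(p,cv2.COLOR_RGB2HSV)
T=(W-s['ee_pos'])@np.array(s['orientation'])
m=(d>0)&(T[...,0]>22)&(T[...,0]<37)&(abs(T[...,1])<44)&(hsv[...,1]<60)&(abs(T[...,2]-26)<6);q=W[m]
print('cover top z',q[:,2].mean(), 'expected ~61 meas for 62',np.linalg.lstsq(np.c_[q[:,:2]-[535,42],np.ones(len(q))],q[:,2],rcond=None)[0])
for n in('side','top'): pp,dd=save(n,n+'9')
p=np.load('pics/side9.npz')['p']; cv2.imwrite('pics/side9c.png',cv2.resize(p[110:250,270:430],None,fx=4,fy=4,interpolation=cv2.INTER_CUBIC)[:,:,::-1])
show()
```

```text
19.25 [535.3  42.   88. ] yaw 88.83 tilt [ 0.0012 -0.0001] F [-9.5 -0.3 15.6] w 18.8 q [-0.03  0.15  1.63 -0.    1.36 -1.58]
top plane [ 1.7000e-02 -0.0000e+00  2.6347e+01] n 4145 y [-44.6  44.7] xmax [35.5]
edge slope deg -0.04 x at y=0 35.43
cover top z 60.974562554773954 expected ~61 meas for 62 [ 8.81224210e-02 -1.47785958e-03  6.35468417e+01]
19.4 [535.3  42.   88.1] yaw 88.83 tilt [ 0.0013 -0.0001] F [-9.2  0.1 14.8] w 19.1 q [-0.03  0.15  1.63 -0.    1.36 -1.58]
```

View pics/w15.png

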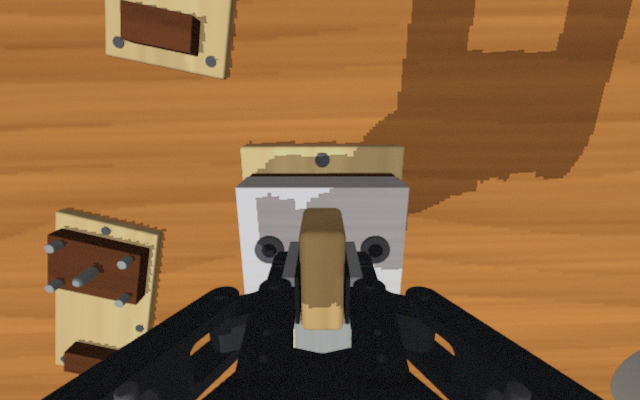

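View pics/side9c.png

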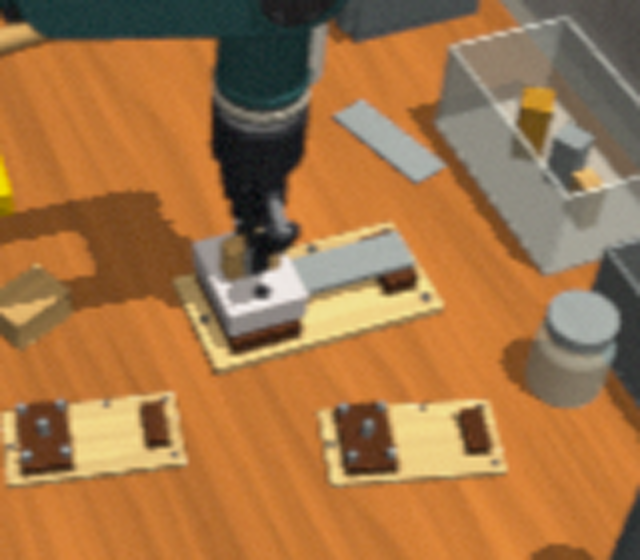

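Request:
{"api": "move_arm", "payload": {
  "increments": [
    {"dx": 0.0005, "dy": 0, "dz": 0.0005, "wx": 0, "wy": 0, "wz": 0, "grip": 0.005},
    {"dx": 0.0003, "dy": 0, "dz": 0.0003, "wx": 0, "wy": 0, "wz": 0, "grip": 0.005},
    {"dx": 0, "dy": 0, "dz": 0, "wx": 0, "wy": 0, "wz": 0, "grip": 0.005},
    {"dx": 0, "dy": 0, "dz": 0, "wx": 0, "wy": 0, "wz": 0, "grip": 0.005}
  ]
}}

```text
clock: 19.8
ee_pos: [535.2, 41.9, 88.0]
orientation: [[-1.0, 0.02, 0.003], [0.02, 1.0, -0.0], [-0.003, -0.0, -1.0]]
force: [-8.9, -0.1, 17.8]
grip_width: 18.7
```

Request:
{"api": "move_arm", "payload": {
  "increments": [
    {"dx": 0.0007, "dy": 0, "dz": 0.0007, "wx": 0, "wy": 0, "wz": 0, "grip": 0.005},
    {"dx": 0, "dy": 0, "dz": 0.0004, "wx": 0, "wy": 0, "wz": 0, "grip": 0.005},
    {"dx": 0, "dy": 0, "dz": 0, "wx": 0, "wy": 0, "wz": 0, "grip": 0.005},
    {"dx": 0, "dy": 0, "dz": 0, "wx": 0, "wy": 0, "wz": 0, "grip": 0.005},
    {"dx": 0, "dy": 0, "dz": 0, "wx": 0, "wy": 0, "wz": 0, "grip": 0.005}
  ]
}}

```text
clock: 20.3
ee_pos: [535.2, 41.9, 88.0]
orientation: [[-1.0, 0.02, 0.005], [0.02, 1.0, -0.0], [-0.005, -0.0, -1.0]]
force: [-8.8, -0.8, 20.4]
grip_width: 19.1
```

Run:
```python
from h import *
show(); s=state(); p,d=save('wrist','w16'); heldcover(s,p,d); p,d=save('top','top16')
cv2.imwrite('pics/top16c.png',cv2.resize(p[100:260,200:440],None,fx=3.3,fy=3.3,interpolation=cv2.INTER_CUBIC)[:,:,::-1])
show()
```

```text
20.3 [535.2  41.9  88. ] yaw 88.83 tilt [ 0.0052 -0.0002] F [-8.8 -0.8 20.4] w 19.1 q [-0.03  0.14  1.64 -0.    1.36 -1.58]
top plane [1.4000e-02 0.0000e+00 2.6364e+01] n 4159 y [-44.6  44.7] xmax [35.5]
edge slope deg -0.02 x at y=0 35.51
20.4 [535.1  42.   88. ] yaw 88.83 tilt [ 0.0051 -0.0002] F [-8.8  0.9 20.1] w 19.2 q [-0.03  0.14  1.64 -0.    1.36 -1.58]
```

View pics/top16c.png

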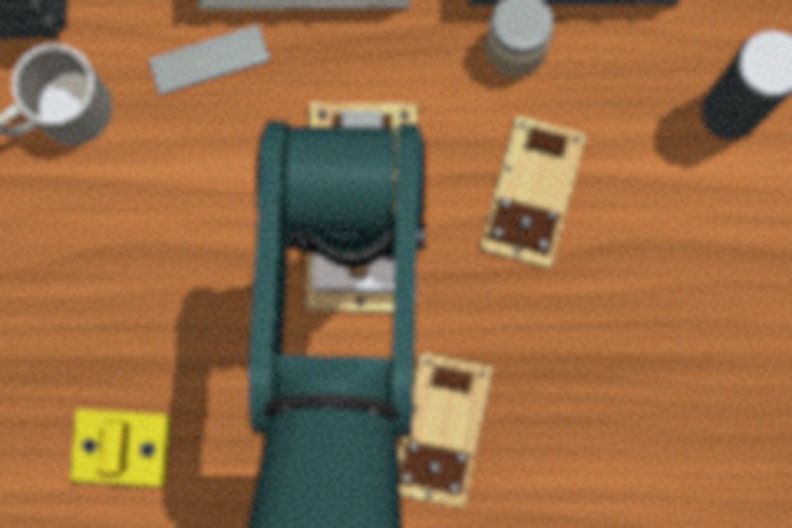

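Request:
{"api": "move_arm", "payload": {
  "increments": [
    {"dx": 0, "dy": 0, "dz": 0, "wx": 0, "wy": 0.3, "wz": 0, "grip": 0.005},
    {"dx": 0, "dy": 0, "dz": 0, "wx": 0, "wy": 0, "wz": 0, "grip": 0.005},
    {"dx": 0, "dy": 0, "dz": 0, "wx": 0, "wy": 0, "wz": 0, "grip": 0.005},
    {"dx": 0, "dy": 0, "dz": 0, "wx": 0, "wy": 0, "wz": 0, "grip": 0.005}
  ]
}}

```text
clock: 20.8
ee_pos: [535.2, 41.9, 88.0]
orientation: [[-1.0, 0.02, 0.0], [0.02, 1.0, -0.0], [-0.0, -0.0, -1.0]]
force: [-9.0, 0.5, 19.7]
grip_width: 19.4
```

Run:
```python
from h import *
show(); s=state(); p,d=save('wrist','w17'); heldcover(s,p,d); print(s['wrist_torque'])
```

```text
20.8 [535.2  41.9  88. ] yaw 88.83 tilt [ 0.0002 -0.0001] F [-9.   0.5 19.7] w 19.4 q [-0.03  0.15  1.63 -0.    1.36 -1.58]
top plane [1.6000e-02 0.0000e+00 2.6421e+01] n 4136 y [-44.7  44.7] xmax [35.4]
edge slope deg 0.04 x at y=0 35.38
[-0.00625215  1.40259901 -0.00175286]
```

Run:
```python
from h import *
print(close_job()); show()
```

```text
the job is handed in; nothing more can be done
None
the job is handed in; nothing more can be done
```

The strap is on the jig and the cover is pressed down over the post. I handed the job in at about 20.9 s, still gripping the cover and pushing down.

- **Strap:** I lowered it over the post and let go. The picture after release showed it flat (slope under 0.001), square to the jig within about 0.3°, and with its far end on the rest.
- **Cover:** The bore dropped over the post on the first try, so no sliding search was needed. It met the lift pins at TCP z 94.1 and stopped at 88.0, which is the full 6 mm of travel. Pushing further raised only the force, to about 20 N, or roughly 24 N on the springs and strap with the cover's weight. Yaw was 88.83° against 88.9° for the jig, and tilt was near zero.
- **Other things:** I saw nothing else disturbed in the pictures I viewed.

**Remaining disagreement:** a steady sideways force of about 9 N along x stayed on the wrist. A small x correction did not remove it, which suggests the bore is lightly touching the post. My depth readings also ran about 1 mm low throughout, so the "fully down" check rests on the travel and the force rise.

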